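# Clear the base plate and clip the heat spreader to the circuit board

## Task

Get this board ready on the optics bench: first clear every white packing offcut from the black base plate into the grey scrap tray, leaving the clips on their parking bar meanwhile. Then squeeze each sprung clip off the bar and clip it squarely over the top edge of the circuit board and its heat spreader, one clip to a notch in any order, pushed fully home until the edge seats in the clip's throat, and let go. Leave the bench's other parts where they are.

Things in the scene. Friction and masses are not known exactly. Their poses are not given: they have to be found in the camera images.
- stand: Fixed black base plate, 290 (x) x 310 mm, 8 mm thick. On it stands an upright circuit board with an aluminium heat spreader, together 8 mm thick, 170 mm long along y, mid-plane at x = +100 mm, between end posts. Its top edge, 125 mm above the table, has teeth 8 mm high leaving three notches 36 mm long at y = -50, 0, +50 mm. Origin on the table near the plate's middle; x towards the board.
- notch1 (a point): Middle of the floor of notch 1 in the board's top edge, 125 mm above the table, mid-way through the 8 mm thickness; axes as the stand (y along the edge).
- notch2 (a point): Middle of the floor of notch 2 in the board's top edge, 125 mm above the table, mid-way through the 8 mm thickness; axes as the stand (y along the edge).
- notch3 (a point): Middle of the floor of notch 3 in the board's top edge, 125 mm above the table, mid-way through the 8 mm thickness; axes as the stand (y along the edge).
- bar: Parking bar for the clips: an upright aluminium strip 8 mm thick and 200 mm long (along its y), top edge 125 mm above the table and bottom edge at 85 mm, on two end posts and a dark steel foot 60 x 235 x 6 mm; fixed. Origin on the table under its middle. The bar and the scrap tray stand on either side of the stand, and may change sides.
- tray: Grey plastic scrap tray, 180 (x) x 150 (y) x 55 mm high outside, walls and floor 4 mm, open on top, fixed. Origin at the middle of its underside.
- clip1: Black sprung clip (may be absent), 70 g, 20 mm wide along y: two jaws down, two handles up, hinged on a core. Origin: the seat in its throat, where an edge meets the core, midway between the jaws; z up, x the way it opens. Jaws reach 30 mm below the origin, handles 63 mm above it. Starts clipped on the parking bar, fully down; resting on an 8 mm edge its handles splay to 54 mm overall at the top.
- clip2: Black sprung clip (may be absent), 70 g, 20 mm wide along y: two jaws down, two handles up, hinged on a core. Origin: the seat in its throat, where an edge meets the core, midway between the jaws; z up, x the way it opens. Jaws reach 30 mm below the origin, handles 63 mm above it. Starts clipped on the parking bar, fully down; resting on an 8 mm edge its handles splay to 54 mm overall at the top.
- clip3: Black sprung clip (may be absent), 70 g, 20 mm wide along y: two jaws down, two handles up, hinged on a core. Origin: the seat in its throat, where an edge meets the core, midway between the jaws; z up, x the way it opens. Jaws reach 30 mm below the origin, handles 63 mm above it. Starts clipped on the parking bar, fully down; resting on an 8 mm edge its handles splay to 54 mm overall at the top.
- clip1_grip (a point): Where to squeeze this clip: between the handles, 46 mm above the clip's origin. Squeezing along the clip's x with 12 N or more (30 N is safe) brings the handles to a stop, parallel, 28 mm over their outer faces; the jaws then stand 16 mm apart at the throat, 32 mm at the tips, and the clip is rigid in the grip. Axes as the clip.
- clip2_grip (a point): Where to squeeze this clip: between the handles, 46 mm above the clip's origin. Squeezing along the clip's x with 12 N or more (30 N is safe) brings the handles to a stop, parallel, 28 mm over their outer faces; the jaws then stand 16 mm apart at the throat, 32 mm at the tips, and the clip is rigid in the grip. Axes as the clip.
- clip3_grip (a point): Where to squeeze this clip: between the handles, 46 mm above the clip's origin. Squeezing along the clip's x with 12 N or more (30 N is safe) brings the handles to a stop, parallel, 28 mm over their outer faces; the jaws then stand 16 mm apart at the throat, 32 mm at the tips, and the clip is rigid in the grip. Axes as the clip.
- offcut1: White rigid packing offcut (may be absent): a block 44 x 30 x 28 mm (x, y, z). Origin at its middle, half its height above what it lies on. Starts lying on the stand's base plate, in front of the board. 15 g.
- offcut2: White rigid packing offcut (may be absent): a stepped piece 46 x 28 mm, 28 mm high over the 20 mm of its length on its -x side and 14 mm high over the rest (x, y, z). Origin at its middle, half its height above what it lies on. Starts lying on the stand's base plate, in front of the board. 15 g.
- offcut3: White rigid packing offcut (may be absent): a round plug 32 mm in diameter and 30 mm high (x, y, z). Origin at its middle, half its height above what it lies on. Starts lying on the stand's base plate, in front of the board. 15 g.
- offcut4: White rigid packing offcut (may be absent): a rounded block 40 x 34 x 26 mm (x, y, z). Origin at its middle, half its height above what it lies on. Starts lying on the stand's base plate, in front of the board. 15 g.
- offcut5: White rigid packing offcut (may be absent): a bar 52 x 24 x 24 mm (x, y, z). Origin at its middle, half its height above what it lies on. Starts lying on the stand's base plate, in front of the board. 15 g.
- offcut6: White rigid packing offcut (may be absent): a block 36 x 26 x 32 mm with rounded edges (x, y, z). Origin at its middle, half its height above what it lies on. Starts lying on the stand's base plate, in front of the board. 15 g.
- post_holder: Bystander: dark steel post holder, 30 mm in diameter, 44 mm high, on the stand's base plate; origin at its underside.
- lens_cell: Bystander: flat round lens cell, 38 mm in diameter, 15 mm high, on the base plate; origin at its underside.
- tape_roll: Bystander: roll of paper tape, 76 mm in diameter, 19 mm high, on the table.
- screw_jar: Bystander: small jar of screws, 48 mm in diameter, 55 mm high, behind the stand.
- driver: Bystander: screwdriver 170 mm long lying behind the stand.
- connector: Bystander: metal connector shell about 80 x 50 x 16 mm on the table.
Mind the look-alikes: they are no part of the job. What is shaped like the offcut4 but brown or orange is not meant. Leave any purple look-alike of the clip1 alone.

How it is judged:
By the outcome, as a careful person would: the job done as asked, in the order asked, and still so for the second after the job is handed in, with the robot touching nothing.
Of offcut1, offcut2, offcut3, offcut4, offcut5, offcut6 only 4 to 6 are there at a start; the rules pass over those that are not, and their reading is None.
Of clip1, clip2, clip3 only 2 to 3 are there at a start; the rules pass over those that are not, and their reading is None.
At some moment in a run one of offcut1, offcut2, offcut3, offcut4, offcut5, offcut6 may be knocked a few centimetres aside while the robot is not near it.
Once in a run the grip may slacken for a moment while it holds something.
It also fails if it takes over 210 s, if anything falls off the work surface, if the arm or the gripper's body presses on something with over 40 N, if the wrist force passes 120 N, or if a joint passes its speed limit or range.

## Robot

A 6-joint arm with a two-finger parallel gripper is mounted at the origin on the work surface. World frame = base frame: x ahead of the robot, y to its left, z up, the work surface at z = 0. Lengths are in m, angles in rad, forces in N, time in s.
With the tool pointing down it reaches from about 0.35 to 0.975 m from the base axis. Payload 4.9 kg.
Tool frame: the origin (TCP) lies on the centre line of the jaws, within the pads' length; the fingertips stand 11 mm ahead of it and the grasp point (between the pads) lies 8 mm behind it; z points along the fingers, y is the direction in which the jaws open and shut (so a half turn about z gives the same grasp; the last joint's range is limited). The gripper opens to 85 mm and grips with 20 to 120 N. Pads are 22 mm wide; open, the fingers measure 114 mm over their backs; the gripper's body (76 mm by 85 mm) begins 54 mm behind the grasp point. The pads swing forward as they close: fully open they stand 13 mm farther back than shut.
Start: joints at [-1.357, 0.053, 1.613, -0, 1.476, -0.119], TCP at [0.204, -0.591, 0.242] pointing down, gripper open.
Joint ranges: [-3.01, 3.01], [-1.01, 2.22], [0.06, 2.58], [-1.02, 4.17], [0.09, 2.62], [-3.14, 3.14]. Speed limits (rad/s): [2.57, 2.57, 3.14, 3.14, 3.14, 3.14].

## Interface

Orientations are given as a unit quaternion [x, y, z, w].
In Python, from station import get_obs, snapshot, camera_info, hand_in gives the robot as it stands.
- The arm moves only by the tool play_rows, never from a script. Its argument "commands" is a list of rows, each a list of 5 numbers: the shift along the tool's x, y, z in mm, then the turn about the tool's z in rad, then the closure, from 0 (fully open) to 1 (shut). In form: [[x, y, z, spin, hand], ...]. A call has 1 to 12 rows; each row is the pose to reach, as a shift and turn from the pose measured when the call began, along the tool's axes at that moment; what a row does not reach only later rows make up. A row lasts 1/10 s, in which the tool goes at most 50 mm and 8.59 degrees, less where a joint would pass 70% of its speed; a pose out of reach is approached as far as the arm can. A call with a gripper value outside its range is refused whole. The fingers move at their own pace and stop on an object; "squeeze" is the grip in N (left out, the last holds). Time passes only in rows, so rows that repeat a pose let the fingers close. It gives the time, the measured TCP pose, the force and the opening at its end, in the units of the state.
- get_obs(): the state, without advancing time (a new reading comes with each control period).
- snapshot(name): name is "scene" or "top"; returns the picture (480x640x3 uint8, blue, green, red); there is no depth.
- camera_info(name): a dict with "mtx" (3x3 intrinsics, pixels), "world_from_camera" (4x4, takes a point from camera to world coordinates). Camera axes: x right, y down, z forward; pixel columns grow to the right and rows downward; lengths in m; the calibration is good to about 2 mm. A picture is of the moment at which its call begins. camera_info takes no time and is no camera call.
- hand_in(): hands the job in, once; it reports no verdict.
The state is a dict: "t": time; "joint_pos": joint angles; "joint_velocities": joint speeds; "effort": joint torques, N m; "eef_pos": TCP position; "eef_rot": TCP orientation; "contact_force": force on the tool from outside, world axes, zero at the start; "wrist_torque": the same for the moment, N m; "gripper_width": opening from 0.0 (shut) to 1.0 (fully open).
Only numpy, scipy, OpenCV 4.12 (cv2) and the standard library are available. Lean on these libraries where they do the work, as an engineer would, in place of code of your own. Each camera call takes 0.05 s, during which the arm holds its last target.

## Working session

There is one attempt and no reset: what is moved stays moved. The work goes in short steps, Python scripts to look and compute and a tool call to move; the robot and the scene stay as the last step left them, time stands still between calls to the robot, and variables do not carry over. Pictures are saved under pics/ and viewed, and the job is handed in when it is done.

Besides the shell and the picture viewer there is one more tool, called after ">>>" by a JSON object that holds its "op" and its "data", one argument or row to a line. play_rows: Moves the arm, as the interface text tells. Its arguments: {"type":"object","properties":{"commands":{"type":"array"},"squeeze":{"type":"number"}},"required":["commands"]}

```bash
ls; mkdir -p pics; python3 - <<'E'
from station import *
import cv2
for n in("scene","top"):
    im=snapshot(n); cv2.imwrite(f"pics/{n}0.png",im)
    c=camera_info(n); print(n,c)
print(get_obs())
E
```

```text
pics
scene {'mtx': array([[453.67789864,   0.        , 311.34733317],
       [  0.        , 453.67789864, 244.28148482],
       [  0.        ,   0.        ,   1.        ]]), 'world_from_camera': array([[-0.33562372,  0.67964047, -0.65226187,  1.15310756],
       [ 0.94197954,  0.23803492, -0.23667259,  0.2060637 ],
       [-0.00559117, -0.69385028, -0.72009758,  0.76439413],
       [ 0.        ,  0.        ,  0.        ,  1.        ]])}
top {'mtx': array([[589.68581855,   0.        , 309.14273634],
       [  0.        , 589.68581855, 243.76454013],
       [  0.        ,   0.        ,   1.        ]]), 'world_from_camera': array([[ 1.27022671e-02, -9.88245176e-01,  1.52348692e-01,
         3.09325835e-01],
       [-9.99918986e-01, -1.24288119e-02,  2.74714958e-03,
        -3.35828749e-02],
       [-8.21344092e-04, -1.52371245e-01, -9.88322988e-01,
         1.62844003e+00],
       [ 0.00000000e+00,  0.00000000e+00,  0.00000000e+00,
         1.00000000e+00]])}
{'t': 0.1, 'joint_pos': array([-1.35703960e+00,  5.33159353e-02,  1.61416835e+00,  5.46432426e-06,
        1.47599420e+00, -1.18990348e-01]), 'joint_velocities': array([ 0.00173185,  0.00014073, -0.00237633,  0.00019987,  0.00044619,
        0.0006428 ]), 'effort': array([ 3.90517507e-04, -3.94907212e+01, -3.71364212e+01, -7.72772592e-05,
        3.91459369e-03, -9.33416970e-06]), 'eef_pos': array([ 0.20404119, -0.59017768,  0.24116341]), 'eef_rot': array([ 9.86191423e-01,  1.65606725e-01, -4.19451441e-05, -9.41988452e-04]), 'contact_force': array([-0.16179957, -0.52159598, -0.8750497 ]), 'wrist_torque': array([ 0.03379563, -0.05234529,  0.05557677]), 'gripper_width': 1.0031095573831528}
```

View pics/scene0.png

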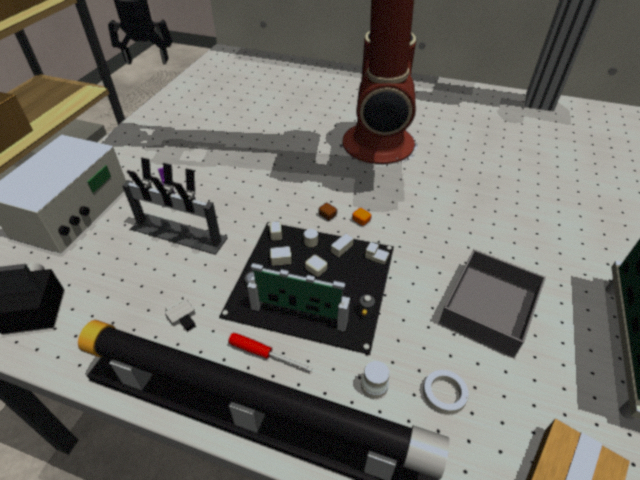

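View pics/top0.png

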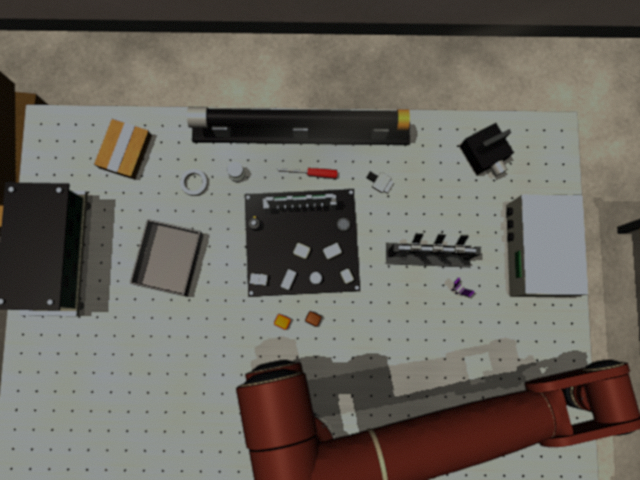

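```bash
cat > h.py <<'E'
import numpy as np, cv2
from station import *
from scipy.spatial.transform import Rotation as R
def ray(n,u,v):
    c=camera_info(n); K=c["mtx"];T=c["world_from_camera"]
    d=T[:3,:3]@np.linalg.inv(K)@np.array([u,v,1.]); return T[:3,3],d
def onz(n,u,v,z):
    o,d=ray(n,u,v); return o+d*(z-o[2])/d[2]
def proj(n,p):
    c=camera_info(n);T=np.linalg.inv(c["world_from_camera"]);q=c["mtx"]@(T[:3,:3]@np.array(p)+T[:3,3]);return q[:2]/q[2]
def tri(u1,u2):
    (o1,d1),(o2,d2)=ray("top",*u1),ray("scene",*u2)
    A=np.c_[d1,-d2]; s=np.linalg.lstsq(A,o2-o1,rcond=None)[0]
    a,b=o1+d1*s[0],o2+d2*s[1]; return (a+b)/2,np.linalg.norm(a-b)
def save(n,name,crop=None,k=4):
    im=snapshot(n)
    if crop: x0,y0,x1,y1=crop; im=cv2.resize(im[y0:y1,x0:x1],None,fx=k,fy=k,interpolation=cv2.INTER_CUBIC)
    cv2.imwrite(f"pics/{name}.png",im)
def go(x,y,z,yaw=None):
    """move numbers in tool axes (mm, rad). yaw = world angle of tool's y (jaw) axis, mod pi"""
    o=get_obs();M=R.from_quat(o["eef_rot"]).as_matrix()
    d=M.T@(np.array([x,y,z])-o["eef_pos"])*1000
    cur=np.arctan2(M[1,1],M[0,1]); s=0
    if yaw is not None:
        dw=(yaw-cur+np.pi/2)%np.pi-np.pi/2; s=-dw
    print("row",np.round(d,1),"spin",round(s,3),"| eef",np.round(o["eef_pos"],4),"jawyaw",round(np.degrees(cur),1),"j6",round(o["joint_pos"][5],2),"w",round(o["gripper_width"],3),"t",o["t"],"F",np.round(o["contact_force"],1))
E
python3 - <<'E'
from h import *
im=cv2.imread("pics/top0.png")
cv2.imwrite("pics/top0a.png",cv2.resize(im[180:330,240:365],None,fx=4.7,fy=4,interpolation=cv2.INTER_CUBIC)) 
cv2.imwrite("pics/top0b.png",cv2.resize(im[220:310,380:490],None,fx=6,fy=6,interpolation=cv2.INTER_CUBIC))
im=cv2.imread("pics/scene0.png")
cv2.imwrite("pics/sc0a.png",cv2.resize(im[210:355,215:400],None,fx=4,fy=4,interpolation=cv2.INTER_CUBIC))
cv2.imwrite("pics/sc0b.png",cv2.resize(im[145:255,110:240],None,fx=5,fy=5,interpolation=cv2.INTER_CUBIC))
E
```

```text
(no output)
```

View pics/top0a.png

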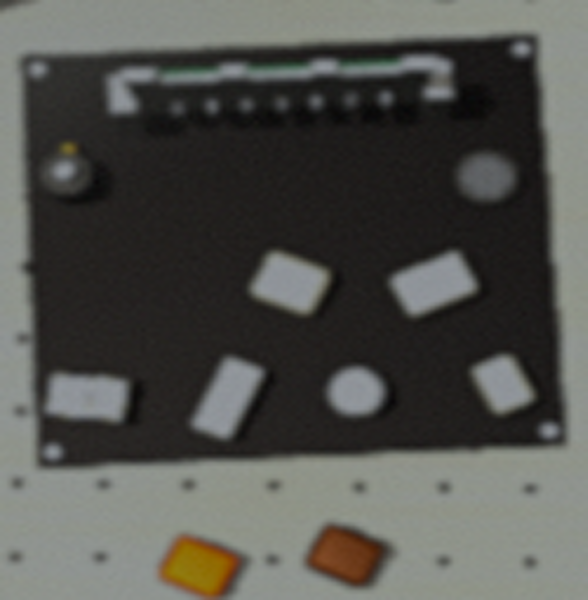

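View pics/top0b.png

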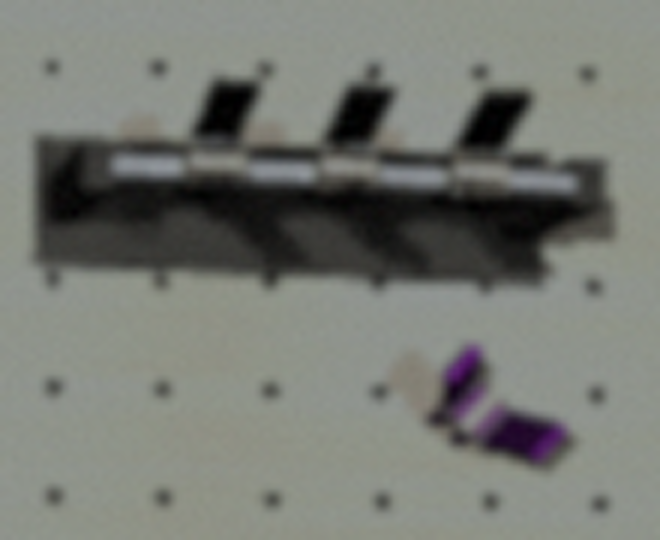

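View pics/sc0a.png

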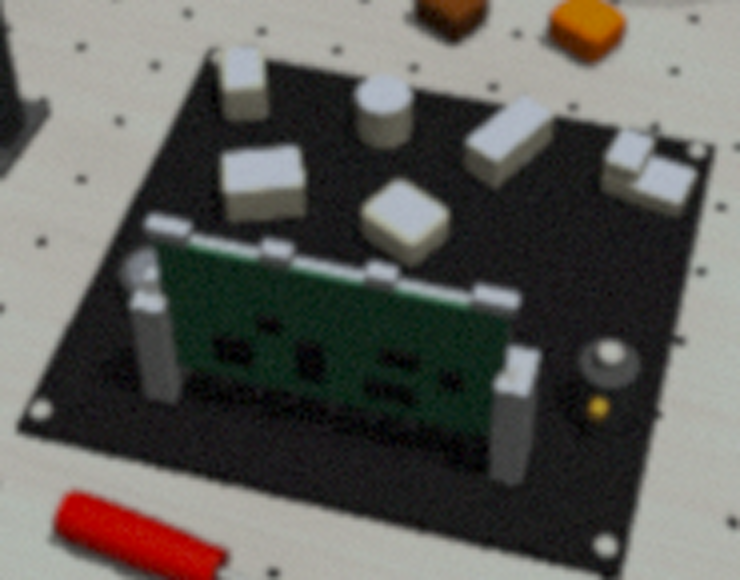

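View pics/sc0b.png

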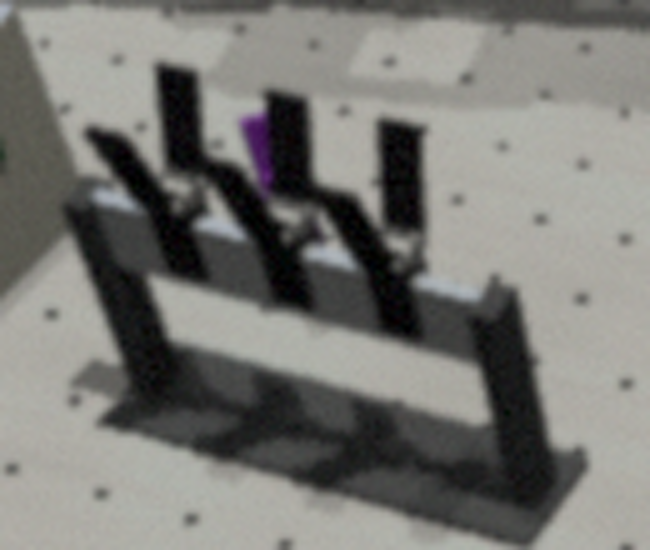

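```bash
cat > off.py <<'E'
from h import *
import sys
def find(im=None):
    im=snapshot("top") if im is None else im
    hsv=cv2.cvtColor(im,cv2.COLOR_BGR2HSV)
    m=((hsv[...,2]>120)).astype(np.uint8)*255
    out=[]
    cs,_=cv2.findContours(m,cv2.RETR_EXTERNAL if 0 else cv2.RETR_CCOMP,cv2.CHAIN_APPROX_NONE)
    for c in cs:
        a=cv2.contourArea(c)
        if 60<a<400:
            (u,v),(w,h),ang=cv2.minAreaRect(c)
            M=cv2.moments(c)
            cu,cv_=M["m10"]/a,M["m01"]/a
            p=onz("top",u,v,.036)
            if 0.3<p[0]<0.7 and -.15<p[1]<.4:
                b=np.array([onz("top",*q,.036)[:2] for q in cv2.boxPoints(((u,v),(w+1,h+1),ang))])
                e1,e2=b[1]-b[0],b[2]-b[1]
                L,W=(e1,e2) if np.hypot(*e1)>np.hypot(*e2) else (e2,e1)
                out.append((p[:2],np.hypot(*L),np.hypot(*W),np.degrees(np.arctan2(W[1],W[0]))%180,(u,v),a))
    return out
if __name__=="__main__":
    im=cv2.imread(sys.argv[1]) if len(sys.argv)>1 else None
    for o in find(im): print(np.round(o[0],4),"L%.0f W%.0f narrow-axis %.0f deg"%(o[1]*1e3,o[2]*1e3,o[3]),np.round(o[4],1),o[5])
E
python3 off.py pics/top0.png
python3 - <<'E'
from h import *
for n,u,v in [("FL+",249.5,196.5),("FR",350.5,191.5),("BL",251,292.5),("BR",356,287)]:
    print(n,onz("top",u,v,.008))
E
```

```text
[0.4443 0.3428] L65 W36 narrow-axis 169 deg [171.1 282.4] 66.0
[0.457  0.1079] L45 W28 narrow-axis 174 deg [258.1 278.8] 119.0
[ 0.4626 -0.0475] L27 W27 narrow-axis 91 deg [315.5 277.5] 69.5
[ 0.4685 -0.1318] L34 W23 narrow-axis 117 deg [346.6 275.7] 76.5
[0.4576 0.027 ] L52 W23 narrow-axis 67 deg [288. 279.] 117.5
[ 0.5373 -0.0909] L42 W29 narrow-axis 27 deg [331.7 250.4] 123.0
[ 0.5366 -0.008 ] L38 W32 narrow-axis 158 deg [301.3 250.3] 118.0
[0.3457 0.0245] L51 W30 narrow-axis 106 deg [288.1 320.7] 79.0
[ 0.3526 -0.0442] L53 W46 narrow-axis 154 deg [313.8 318.4] 257.5
FL+ [0.69163589 0.14054053 0.008     ]
FR [ 0.70963198 -0.14375358  0.008     ]
BL [0.42172498 0.12883026 0.008     ]
BR [ 0.44047779 -0.15941532  0.008     ]
```

```bash
python3 - <<'E'
from h import *
im=cv2.imread("pics/top0.png")
cv2.imwrite("pics/tray.png",cv2.resize(im[210:310,120:220],None,fx=5,fy=5,interpolation=cv2.INTER_CUBIC))
go(.4626,-.0475,.12,0)
E
```

```text
row [ 421.6 -428.2  122.1] spin -1.238 | eef [ 0.204  -0.5902  0.2412] jawyaw -70.9 j6 -0.12 w 1.003 t 0.1 F [-0.2 -0.5 -0.9]
```

View pics/tray.png

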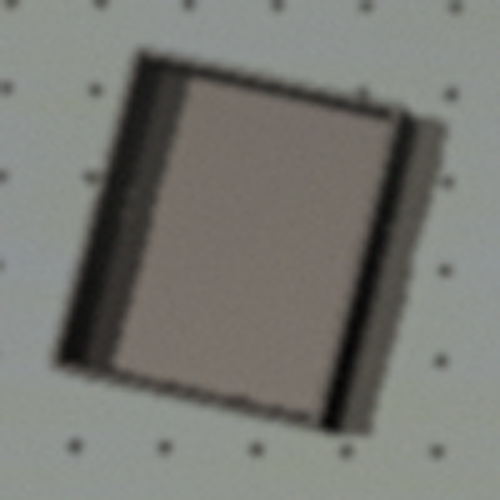

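>>> {"op": "play_rows", "data": {
  "commands": [
    [422,-428,100,-1.238,0],
    [422,-428,100,-1.238,0],
    [422,-428,100,-1.238,0],
    [422,-428,100,-1.238,0],
    [422,-428,100,-1.238,0],
    [422,-428,100,-1.238,0],
    [422,-428,100,-1.238,0],
    [422,-428,100,-1.238,0],
    [422,-428,100,-1.238,0],
    [422,-428,100,-1.238,0],
    [422,-428,100,-1.238,0.15],
    [422,-428,100,-1.238,0.25]
  ],
  "squeeze": 40
}}

```text
t: 1.3
eef_pos: [0.4591, -0.0543, 0.1432]
eef_rot: [0.707, 0.707, 0.001, -0.001]
contact_force: [0.9, -0.3, -0.0]
gripper_width: 0.753
```

```bash
python3 - <<'E'
from h import *
P=[onz("top",u,v,.055) for u,v in [(147.6,220.4),(131,283.4),(187,296.4),(201,232.4)]]
print(np.round(P,3),np.mean(P,0))
go(.4626,-.0475,.024,0)
E
```

```text
[[0.611 0.41  0.055]
 [0.439 0.446 0.055]
 [0.406 0.294 0.055]
 [0.579 0.264 0.055]] [0.50863452 0.35358861 0.055     ]
row [  6.6   3.5 119.2] spin 0.0 | eef [ 0.4591 -0.0543  0.1432] jawyaw 0.0 j6 -0.28 w 0.753 t 1.3 F [ 0.9 -0.3 -0. ]
```

>>> {"op": "play_rows", "data": {
  "commands": [
    [6.6,3.5,50,0,0.3],
    [6.6,3.5,90,0,0.3],
    [6.6,3.5,119,0,0.3],
    [6.6,3.5,119,0,0.3],
    [6.6,3.5,119,0,1],
    [6.6,3.5,119,0,1],
    [6.6,3.5,119,0,1],
    [6.6,3.5,119,0,1],
    [6.6,3.5,119,0,1],
    [6.6,3.5,100,0,1],
    [6.6,3.5,50,0,1],
    [6.6,3.5,0,0,1]
  ]
}}

```text
t: 2.5
eef_pos: [0.4614, -0.0475, 0.1438]
eef_rot: [0.707, 0.707, -0.0, -0.002]
contact_force: [1.4, -0.9, 0.2]
gripper_width: 0.355
```

```bash
python3 - <<'E'
from h import *
save("scene","s1",(215,100,400,300),4)
import math
c,s=math.cos(-.19),math.sin(-.19)
def t(a,b): return .509+c*a-s*b,.354+s*a+c*b
for a in(-35,35):
  for b in (-42,0,42): print(a,b,np.round(t(a/1e3,b/1e3),3))
go(*t(.035,.042),.14,-.19)
E
```

```text
-35 -42 [0.467 0.319]
-35 0 [0.475 0.361]
-35 42 [0.483 0.402]
35 -42 [0.535 0.306]
35 0 [0.543 0.347]
35 42 [0.551 0.389]
row [437.6  83.9  14.9] spin 0.19 | eef [ 0.4672 -0.0489  0.1547] jawyaw 0.0 j6 -0.26 w 0.362 t 2.55 F [ 5.1 -0.5  5. ]
```

View pics/s1.png

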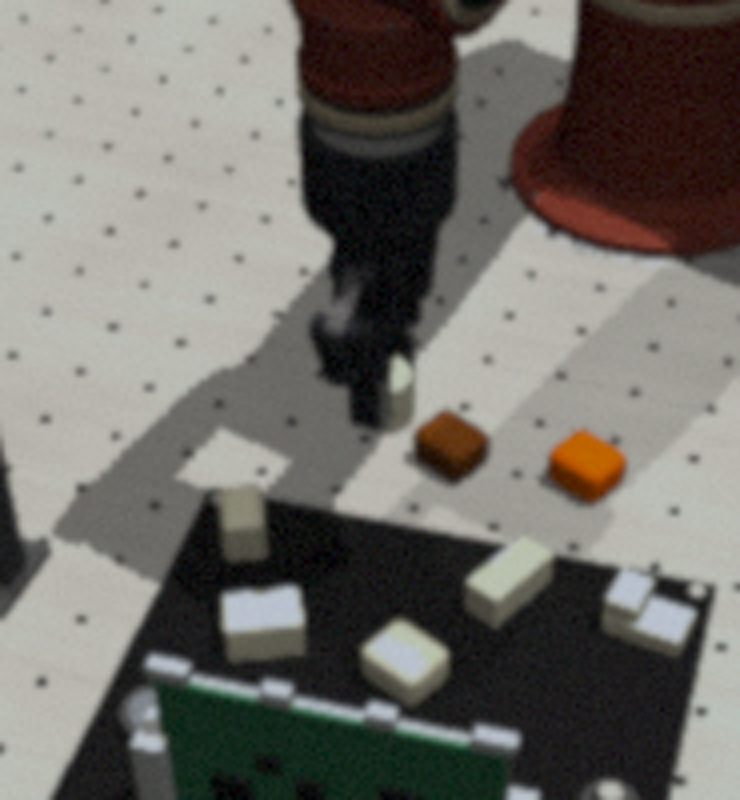

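>>> {"op": "play_rows", "data": {
  "commands": [
    [438,84,0,0.19,1],
    [438,84,0,0.19,1],
    [438,84,0,0.19,1],
    [438,84,0,0.19,1],
    [438,84,0,0.19,1],
    [438,84,0,0.19,1],
    [438,84,0,0.19,1],
    [438,84,0,0.19,1],
    [438,84,0,0.19,1],
    [438,84,50,0.19,1],
    [438,84,90,0.19,1],
    [438,84,90,0.19,1]
  ]
}}

```text
t: 3.75
eef_pos: [0.5477, 0.3867, 0.0571]
eef_rot: [0.771, 0.637, -0.002, 0.004]
contact_force: [-1.3, -1.2, 0.1]
gripper_width: 0.358
```

```bash
python3 - <<'E'
from h import *
go(.551,.389,.065,-.19)
go(.456,.098,.12,np.radians(174))
E
```

```text
row [ 2.9  2.9 -7.9] spin 0.001 | eef [0.5477 0.3867 0.0571] jawyaw -10.8 j6 0.7 w 0.358 t 3.75 F [-1.3 -1.2  0.1]
row [-301.3  -35.5  -60.6] spin -0.084 | eef [0.5477 0.3867 0.0571] jawyaw -10.8 j6 0.7 w 0.358 t 3.75 F [-1.3 -1.2  0.1]
```

Release, rise, and travel to the stepped piece.

>>> {"op": "play_rows", "data": {
  "commands": [
    [0,0,0,0,0.35],
    [0,0,0,0,0.35],
    [0,0,0,0,0.35],
    [0,0,-50,0,0.35],
    [0,0,-75,0,0.35],
    [-301,-35,-75,-0.084,0.25],
    [-301,-35,-75,-0.084,0.25],
    [-301,-35,-75,-0.084,0.25],
    [-301,-35,-75,-0.084,0.25],
    [-301,-35,-75,-0.084,0.25],
    [-301,-35,-75,-0.084,0.25],
    [-301,-35,-75,-0.084,0.25]
  ]
}}

```text
t: 4.95
eef_pos: [0.4562, 0.0944, 0.1364]
eef_rot: [0.745, 0.667, -0.001, 0.006]
contact_force: [1.3, -0.0, -0.0]
gripper_width: 0.75
```

```bash
python3 - <<'E'
from h import *
im=snapshot("top"); cv2.imwrite("pics/t2.png",cv2.resize(im[180:310,120:370],None,fx=3,fy=3))
go(.456,.098,.024,np.radians(174))
E
```

```text
row [  2.8  -2.  112.6] spin -0.005 | eef [0.457  0.096  0.1366] jawyaw -6.3 j6 0.17 w 0.748 t 5.0 F [ 0.5  0.8 -0.2]
```

View pics/t2.png

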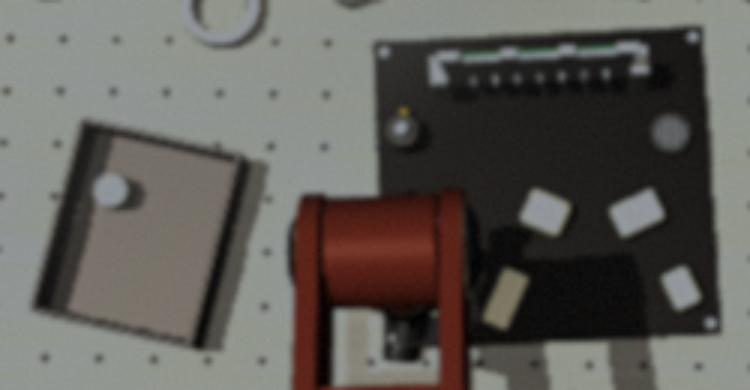

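Plug is in the tray at (110,190); the others are where they were. Grasp the stepped piece.

>>> {"op": "play_rows", "data": {
  "commands": [
    [2.8,-2,50,0,0.3],
    [2.8,-2,90,0,0.3],
    [2.8,-2,113,0,0.3],
    [2.8,-2,113,0,0.3],
    [2.8,-2,113,0,1],
    [2.8,-2,113,0,1],
    [2.8,-2,113,0,1],
    [2.8,-2,113,0,1],
    [2.8,-2,113,0,1],
    [2.8,-2,90,0,1],
    [2.8,-2,40,0,1],
    [2.8,-2,0,0,1]
  ]
}}

```text
t: 6.2
eef_pos: [0.4554, 0.099, 0.139]
eef_rot: [0.745, 0.667, 0.0, 0.006]
contact_force: [1.4, -0.8, -0.1]
gripper_width: 0.316
```

```bash
python3 - <<'E'
from h import *
go(.483,.402,.065,-.19)
E
```

```text
row [304.8  -6.4  71.5] spin 0.08 | eef [0.4554 0.099  0.139 ] jawyaw -6.3 j6 0.17 w 0.316 t 6.2 F [ 1.4 -0.8 -0.1]
```

>>> {"op": "play_rows", "data": {
  "commands": [
    [285,-6,-10,0.08,1],
    [285,-6,-10,0.08,1],
    [285,-6,-10,0.08,1],
    [285,-6,-10,0.08,1],
    [285,-6,-10,0.08,1],
    [285,-6,-10,0.08,1],
    [285,-6,-10,0.08,1],
    [285,-6,40,0.08,1],
    [285,-6,75,0.08,1],
    [285,-6,75,0.08,1],
    [285,-6,75,0.08,0.4],
    [285,-6,75,0.08,0.4]
  ]
}}

```text
t: 7.4
eef_pos: [0.4831, 0.3829, 0.0648]
eef_rot: [0.771, 0.637, 0.003, 0.006]
contact_force: [-0.2, 0.1, 0.9]
gripper_width: 0.602
```

```bash
python3 - <<'E'
from h import *
go(.4576,.027,.14,np.radians(67))
E
```

```text
row [-354.6   43.3  -73.2] spin -1.36 | eef [0.4831 0.3829 0.0648] jawyaw -10.9 j6 0.75 w 0.602 t 7.4 F [-0.2  0.1  0.9]
```

>>> {"op": "play_rows", "data": {
  "commands": [
    [0,0,-40,0,0.4],
    [0,0,-75,0,0.3],
    [-355,43,-75,-1.36,0.25],
    [-355,43,-75,-1.36,0.25],
    [-355,43,-75,-1.36,0.25],
    [-355,43,-75,-1.36,0.25],
    [-355,43,-75,-1.36,0.25],
    [-355,43,-75,-1.36,0.25],
    [-355,43,-75,-1.36,0.25],
    [-355,43,-75,-1.36,0.25],
    [-355,43,-75,-1.36,0.25],
    [-355,43,-75,-1.36,0.25]
  ]
}}

```text
t: 8.6
eef_pos: [0.4587, 0.025, 0.1452]
eef_rot: [0.198, 0.98, -0.002, 0.01]
contact_force: [0.3, 0.6, -0.2]
gripper_width: 0.748
```

```bash
python3 - <<'E'
from h import *
im=snapshot("top"); cv2.imwrite("pics/t3.png",cv2.resize(im[180:310,120:370],None,fx=3,fy=3))
save("scene","s3",(215,210,400,310),4)
go(.4576,.027,.023,np.radians(67))
E
```

```text
row [  3.6   0.5 121.7] spin -0.001 | eef [0.4586 0.026  0.1448] jawyaw 66.9 j6 -1.27 w 0.754 t 8.7 F [-0.1  0.2 -0.5]
```

View pics/t3.png

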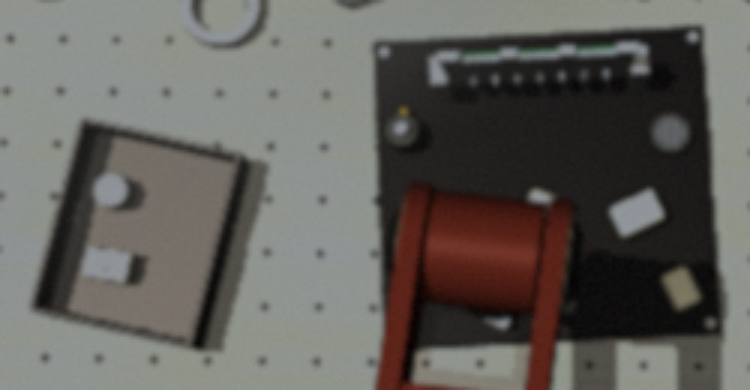

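View pics/s3.png

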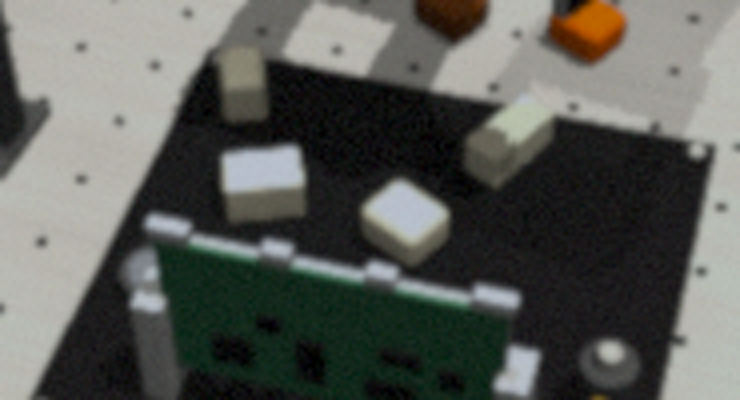

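Stepped piece in tray, the bar is unmoved.

>>> {"op": "play_rows", "data": {
  "commands": [
    [3.6,0.5,50,0,0.35],
    [3.6,0.5,95,0,0.35],
    [3.6,0.5,122,0,0.35],
    [3.6,0.5,122,0,0.35],
    [3.6,0.5,122,0,1],
    [3.6,0.5,122,0,1],
    [3.6,0.5,122,0,1],
    [3.6,0.5,122,0,1],
    [3.6,0.5,122,0,1],
    [3.6,0.5,90,0,1],
    [3.6,0.5,40,0,1],
    [3.6,0.5,0,0,1]
  ]
}}

```text
t: 9.9
eef_pos: [0.456, 0.0278, 0.1479]
eef_rot: [0.2, 0.98, -0.001, 0.011]
contact_force: [1.2, -0.1, -0.4]
gripper_width: 0.272
```

```bash
python3 - <<'E'
from h import *
go(.543,.342,.065,np.radians(79))
E
```

```text
row [ 44.9 323.   82.4] spin -0.211 | eef [0.456  0.0278 0.1479] jawyaw 66.9 j6 -1.27 w 0.272 t 9.9 F [ 1.2 -0.1 -0.4]
```

>>> {"op": "play_rows", "data": {
  "commands": [
    [45,323,0,-0.211,1],
    [45,323,0,-0.211,1],
    [45,323,0,-0.211,1],
    [45,323,0,-0.211,1],
    [45,323,0,-0.211,1],
    [45,323,0,-0.211,1],
    [45,323,0,-0.211,1],
    [45,323,45,-0.211,1],
    [45,323,80,-0.211,1],
    [45,323,80,-0.211,1],
    [45,323,80,-0.211,0.45],
    [45,323,80,-0.211,0.45]
  ]
}}

```text
t: 11.1
eef_pos: [0.5447, 0.3427, 0.0707]
eef_rot: [0.096, 0.995, -0.001, 0.012]
contact_force: [-0.0, -0.1, 0.1]
gripper_width: 0.549
```

```bash
python3 - <<'E'
from h import *
go(.5366,-.008,.14,np.radians(68))
go(.5366,-.008,.14,np.radians(158))
E
```

```text
row [ -60.9 -345.8  -67.7] spin 0.192 | eef [0.5447 0.3427 0.0707] jawyaw 79.0 j6 -0.92 w 0.549 t 11.1 F [-0.  -0.1  0.1]
row [ -60.9 -345.8  -67.7] spin -1.379 | eef [0.5447 0.3427 0.0707] jawyaw 79.0 j6 -0.92 w 0.549 t 11.1 F [-0.  -0.1  0.1]
```

>>> {"op": "play_rows", "data": {
  "commands": [
    [0,0,-40,0,0.4],
    [0,0,-70,0,0.3],
    [-61,-346,-70,0.192,0.25],
    [-61,-346,-70,0.192,0.25],
    [-61,-346,-70,0.192,0.25],
    [-61,-346,-70,0.192,0.25],
    [-61,-346,-70,0.192,0.25],
    [-61,-346,-70,0.192,0.25],
    [-61,-346,-70,0.192,0.25],
    [-61,-346,-70,0.192,0.25],
    [-61,-346,-70,0.192,0.25]
  ]
}}

```text
t: 12.2
eef_pos: [0.5379, -0.0096, 0.1452]
eef_rot: [0.193, 0.981, 0.0, 0.015]
contact_force: [-0.1, -0.1, -0.0]
gripper_width: 0.751
```

```bash
python3 - <<'E'
from h import *
im=snapshot("top"); cv2.imwrite("pics/t4.png",cv2.resize(im[180:310,120:370],None,fx=3,fy=3))
save("scene","s4",(215,190,400,310),4)
go(.5366,-.008,.023,np.radians(68))
E
```

```text
row [  3.9  -1.3 121. ] spin 0.0 | eef [ 0.5374 -0.0076  0.144 ] jawyaw 68.0 j6 -1.34 w 0.753 t 12.3 F [ 0.   0.3 -0.5]
```

View pics/t4.png

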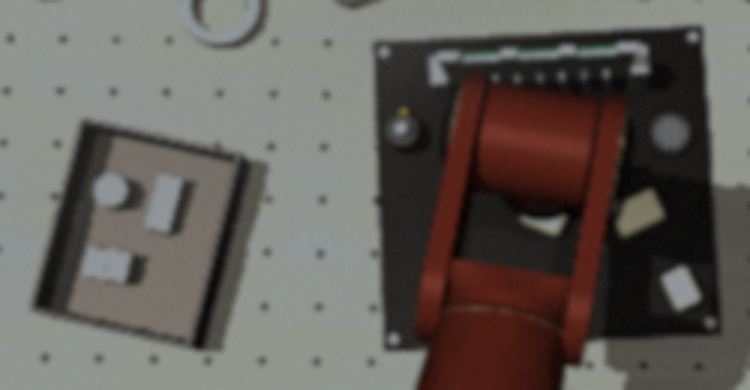

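View pics/s4.png

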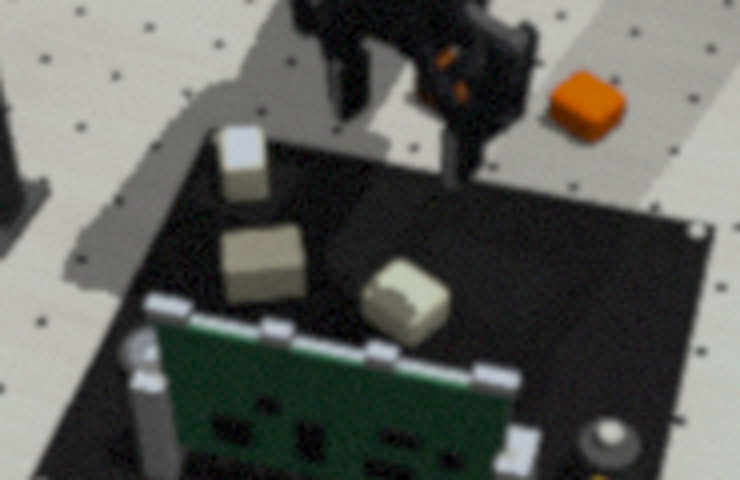

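>>> {"op": "play_rows", "data": {
  "commands": [
    [3.9,-1.3,50,0,0.25],
    [3.9,-1.3,95,0,0.25],
    [3.9,-1.3,121,0,0.25],
    [3.9,-1.3,121,0,0.25],
    [3.9,-1.3,121,0,1],
    [3.9,-1.3,121,0,1],
    [3.9,-1.3,121,0,1],
    [3.9,-1.3,121,0,1],
    [3.9,-1.3,121,0,1],
    [3.9,-1.3,90,0,1],
    [3.9,-1.3,40,0,1],
    [3.9,-1.3,0,0,1]
  ]
}}

```text
t: 13.5
eef_pos: [0.5334, -0.0075, 0.1464]
eef_rot: [0.191, 0.981, 0.0, 0.015]
contact_force: [1.2, -0.0, 0.0]
gripper_width: 0.456
```

```bash
python3 - <<'E'
from h import *
go(.470,.335,.07,np.radians(79))
E
```

```text
row [189.3 293.4  72.7] spin -0.192 | eef [ 0.5334 -0.0075  0.1464] jawyaw 68.0 j6 -1.34 w 0.456 t 13.5 F [ 1.2 -0.   0. ]
```

>>> {"op": "play_rows", "data": {
  "commands": [
    [189,293,0,-0.192,1],
    [189,293,0,-0.192,1],
    [189,293,0,-0.192,1],
    [189,293,0,-0.192,1],
    [189,293,0,-0.192,1],
    [189,293,0,-0.192,1],
    [189,293,0,-0.192,1],
    [189,293,0,-0.192,1],
    [189,293,45,-0.192,1],
    [189,293,73,-0.192,1],
    [189,293,73,-0.192,1],
    [189,293,73,-0.192,0.35]
  ]
}}

```text
t: 14.7
eef_pos: [0.4703, 0.334, 0.0701]
eef_rot: [0.096, 0.995, -0.001, 0.014]
contact_force: [0.6, -0.4, 0.6]
gripper_width: 0.611
```

```bash
python3 - <<'E'
from h import *
go(.5373,-.0909,.14,np.radians(27))
E
```

```text
row [-149.2 -404.2  -65.6] spin 0.907 | eef [0.4703 0.334  0.0701] jawyaw 79.0 j6 -0.87 w 0.611 t 14.7 F [ 0.6 -0.4  0.6]
```

>>> {"op": "play_rows", "data": {
  "commands": [
    [0,0,0,0,0.35],
    [0,0,-40,0,0.35],
    [0,0,-70,0,0.3],
    [-149,-404,-70,0.907,0.3],
    [-149,-404,-70,0.907,0.3],
    [-149,-404,-70,0.907,0.3],
    [-149,-404,-70,0.907,0.3],
    [-149,-404,-70,0.907,0.3],
    [-149,-404,-70,0.907,0.3],
    [-149,-404,-70,0.907,0.3],
    [-149,-404,-70,0.907,0.3],
    [-149,-404,-70,0.907,0.3]
  ]
}}

```text
t: 15.9
eef_pos: [0.5385, -0.0946, 0.1477]
eef_rot: [0.524, 0.852, 0.005, 0.016]
contact_force: [0.1, 0.5, -0.1]
gripper_width: 0.699
```

```bash
python3 - <<'E'
from h import *
im=snapshot("top"); cv2.imwrite("pics/t5.png",cv2.resize(im[180:310,120:370],None,fx=3,fy=3))
save("scene","s5",(215,190,400,310),4)
go(.5373,-.0909,.023,np.radians(27))
E
```

```text
row [  7.1  -2.7 124.5] spin -0.005 | eef [ 0.5387 -0.0949  0.1477] jawyaw 26.7 j6 -0.78 w 0.698 t 16.0 F [ 0.  -0.2  0.2]
```

View pics/t5.png

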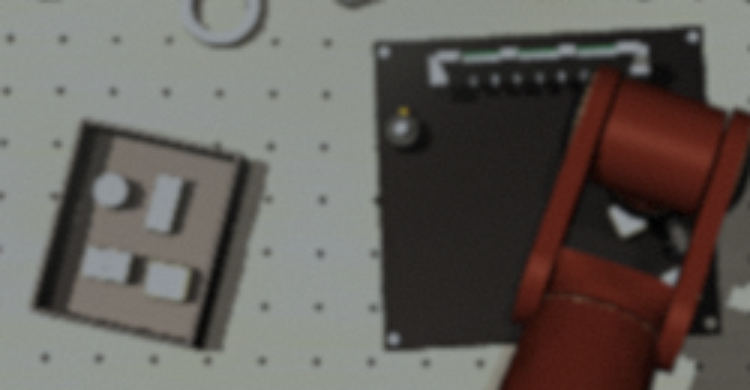

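View pics/s5.png

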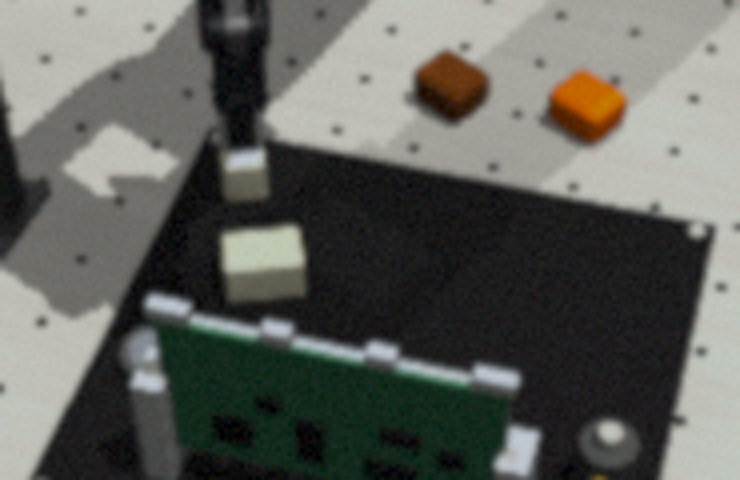

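>>> {"op": "play_rows", "data": {
  "commands": [
    [7,-2.7,50,0,0.42],
    [7,-2.7,95,0,0.42],
    [7,-2.7,124,0,0.42],
    [7,-2.7,124,0,0.42],
    [7,-2.7,124,0,1],
    [7,-2.7,124,0,1],
    [7,-2.7,124,0,1],
    [7,-2.7,124,0,1],
    [7,-2.7,124,0,1],
    [7,-2.7,90,0,1],
    [7,-2.7,40,0,1],
    [7,-2.7,0,0,1]
  ]
}}

```text
t: 17.2
eef_pos: [0.5334, -0.09, 0.1503]
eef_rot: [0.525, 0.851, 0.005, 0.017]
contact_force: [1.2, -1.0, 0.4]
gripper_width: 0.344
```

```bash
python3 - <<'E'
from h import *
go(.525,.30,.075,np.radians(-11))
E
```

```text
row [354.  165.5  71.4] spin 0.658 | eef [ 0.5334 -0.09    0.1503] jawyaw 26.7 j6 -0.77 w 0.344 t 17.2 F [ 1.2 -1.   0.4]
```

```bash
python3 - <<'E'
from h import *
go(.530,.308,.075,np.radians(-11))
E
```

```text
row [358.9 173.6  71.6] spin 0.658 | eef [ 0.5334 -0.09    0.1503] jawyaw 26.7 j6 -0.77 w 0.344 t 17.2 F [ 1.2 -1.   0.4]
```

>>> {"op": "play_rows", "data": {
  "commands": [
    [359,174,0,0.658,1],
    [359,174,0,0.658,1],
    [359,174,0,0.658,1],
    [359,174,0,0.658,1],
    [359,174,0,0.658,1],
    [359,174,0,0.658,1],
    [359,174,0,0.658,1],
    [359,174,0,0.658,1],
    [359,174,0,0.658,1],
    [359,174,45,0.658,1],
    [359,174,72,0.658,1],
    [359,174,72,0.658,1]
  ]
}}

```text
t: 18.4
eef_pos: [0.527, 0.3071, 0.0699]
eef_rot: [0.771, 0.636, 0.006, 0.014]
contact_force: [0.1, -0.8, -1.0]
gripper_width: 0.341
```

```bash
python3 - <<'E'
from h import *
go(.4685,-.1318,.14,np.radians(117))
go(.4685,-.1318,.14,np.radians(27))
E
```

```text
row [-442.5   28.3  -66.1] spin 0.908 | eef [0.527  0.3071 0.0699] jawyaw -11.0 j6 0.62 w 0.341 t 18.4 F [ 0.1 -0.8 -1. ]
row [-442.5   28.3  -66.1] spin -0.663 | eef [0.527  0.3071 0.0699] jawyaw -11.0 j6 0.62 w 0.341 t 18.4 F [ 0.1 -0.8 -1. ]
```

>>> {"op": "play_rows", "data": {
  "commands": [
    [0,0,0,0,0.4],
    [0,0,0,0,0.4],
    [0,0,-40,0,0.4],
    [0,0,-70,0,0.3],
    [-442,28,-70,-0.663,0.3],
    [-442,28,-70,-0.663,0.3],
    [-442,28,-70,-0.663,0.3],
    [-442,28,-70,-0.663,0.3],
    [-442,28,-70,-0.663,0.3],
    [-442,28,-70,-0.663,0.3],
    [-442,28,-70,-0.663,0.3],
    [-442,28,-70,-0.663,0.3]
  ]
}}

```text
t: 19.6
eef_pos: [0.476, -0.0786, 0.1463]
eef_rot: [0.523, 0.852, 0.002, 0.017]
contact_force: [0.5, -0.4, 0.2]
gripper_width: 0.7
```

```bash
python3 - <<'E'
from h import *
im=snapshot("top"); cv2.imwrite("pics/t6.png",cv2.resize(im[180:310,120:370],None,fx=3,fy=3))
save("scene","s6",(215,190,400,310),4)
go(.4685,-.1318,.024,np.radians(27))
E
```

```text
row [-37.8 -31.6 122.9] spin -0.008 | eef [ 0.476  -0.0818  0.1464] jawyaw 26.5 j6 -0.78 w 0.699 t 19.7 F [-0.4  0.6 -0.5]
```

View pics/t6.png

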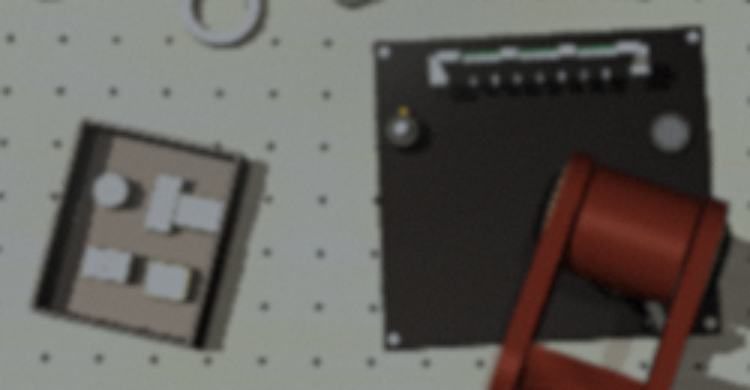

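View pics/s6.png

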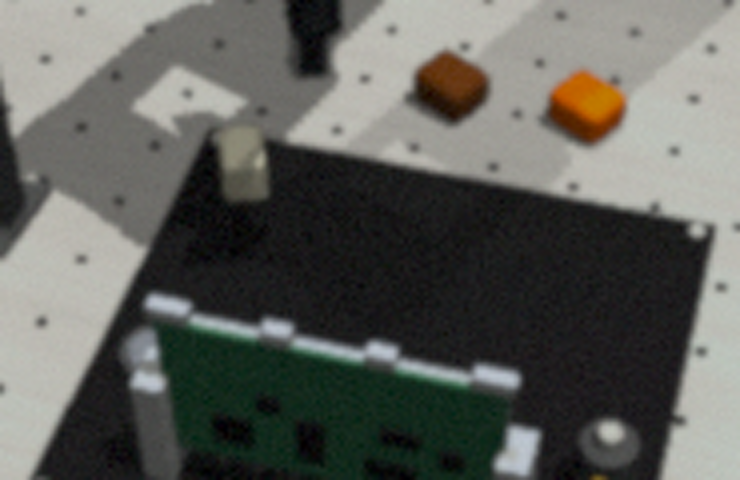

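Five in the tray; last one unmoved.

>>> {"op": "play_rows", "data": {
  "commands": [
    [-38,-32,40,0,0.3],
    [-38,-32,70,0,0.3],
    [-38,-32,100,0,0.3],
    [-38,-32,123,0,0.3],
    [-38,-32,123,0,0.3],
    [-38,-32,123,0,1],
    [-38,-32,123,0,1],
    [-38,-32,123,0,1],
    [-38,-32,123,0,1],
    [-38,-32,123,0,1],
    [-38,-32,60,0,1],
    [-38,-32,0,0,1]
  ]
}}

```text
t: 20.9
eef_pos: [0.4636, -0.1298, 0.1238]
eef_rot: [0.526, 0.85, 0.001, 0.016]
contact_force: [2.5, -1.0, -1.0]
gripper_width: 0.413
```

```bash
python3 - <<'E'
from h import *
go(.510,.354,.10,np.radians(-11))
E
```

```text
row [412.7 257.2  18. ] spin 0.655 | eef [ 0.4636 -0.1298  0.1238] jawyaw 26.5 j6 -0.89 w 0.413 t 20.9 F [ 2.5 -1.  -1. ]
```

```bash
python3 - <<'E'
from h import *
p=onz("top",160.3,256,.02); print(p)
go(p[0],p[1],.062,np.radians(79))
E
```

```text
[0.51805188 0.37998222 0.02      ]
row [433.3 275.3  55.8] spin -0.916 | eef [ 0.4636 -0.1298  0.1238] jawyaw 26.5 j6 -0.89 w 0.413 t 20.9 F [ 2.5 -1.  -1. ]
```

>>> {"op": "play_rows", "data": {
  "commands": [
    [433,275,-30,-0.916,1],
    [433,275,-30,-0.916,1],
    [433,275,-30,-0.916,1],
    [433,275,-30,-0.916,1],
    [433,275,-30,-0.916,1],
    [433,275,-30,-0.916,1],
    [433,275,-30,-0.916,1],
    [433,275,-30,-0.916,1],
    [433,275,-30,-0.916,1],
    [433,275,-30,-0.916,1],
    [433,275,-10,-0.916,1],
    [433,275,-10,-0.916,1]
  ]
}}

```text
t: 22.1
eef_pos: [0.5145, 0.3822, 0.1258]
eef_rot: [0.094, 0.995, -0.007, 0.013]
contact_force: [-0.2, -1.3, 0.0]
gripper_width: 0.416
```

```bash
python3 - <<'E'
from h import *
go(.518,.380,.062,np.radians(79))
E
```

```text
row [-2.  -0.8 63.9] spin 0.003 | eef [0.5145 0.3822 0.1258] jawyaw 79.2 j6 -0.84 w 0.416 t 22.1 F [-0.2 -1.3  0. ]
```

>>> {"op": "play_rows", "data": {
  "commands": [
    [-2,-1,40,0,1],
    [-2,-1,64,0,1],
    [-2,-1,64,0,1],
    [-2,-1,64,0,0.45],
    [-2,-1,64,0,0.45],
    [-2,-1,64,0,0.45],
    [-2,-1,30,0,0.45],
    [-2,-1,-20,0,0.3],
    [-2,-1,-70,0,0.1],
    [-2,-1,-120,0,0],
    [-2,-50,-130,0,0],
    [-2,-100,-130,0,0]
  ]
}}

```text
t: 23.3
eef_pos: [0.4961, 0.2862, 0.2635]
eef_rot: [0.093, 0.996, -0.004, 0.018]
contact_force: [0.9, -0.8, 0.4]
gripper_width: 0.999
```

```bash
python3 - <<'E'
from h import *
im=snapshot("top"); cv2.imwrite("pics/t7f.png",im); cv2.imwrite("pics/t7.png",cv2.resize(im[180:310,120:370],None,fx=3,fy=3))
cv2.imwrite("pics/t7b.png",cv2.resize(im[220:285,380:490],None,fx=7,fy=7,interpolation=cv2.INTER_CUBIC))
cv2.imwrite("pics/t7c.png",cv2.resize(im[185:220,255:345],None,fx=8,fy=8,interpolation=cv2.INTER_CUBIC))
im=snapshot("scene"); cv2.imwrite("pics/s7f.png",im)
cv2.imwrite("pics/s7b.png",cv2.resize(im[145:255,110:240],None,fx=5,fy=5,interpolation=cv2.INTER_CUBIC))
cv2.imwrite("pics/s7c.png",cv2.resize(im[250:335,235:360],None,fx=6,fy=6,interpolation=cv2.INTER_CUBIC))
E
```

```text
(no output)
```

View pics/t7.png

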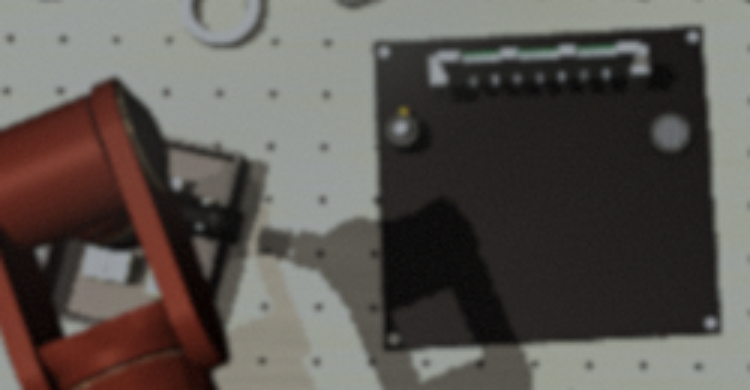

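View pics/t7b.png

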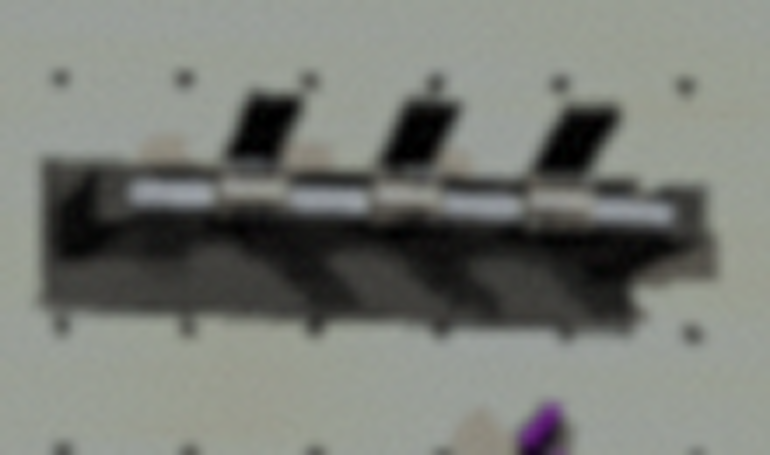

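View pics/s7b.png

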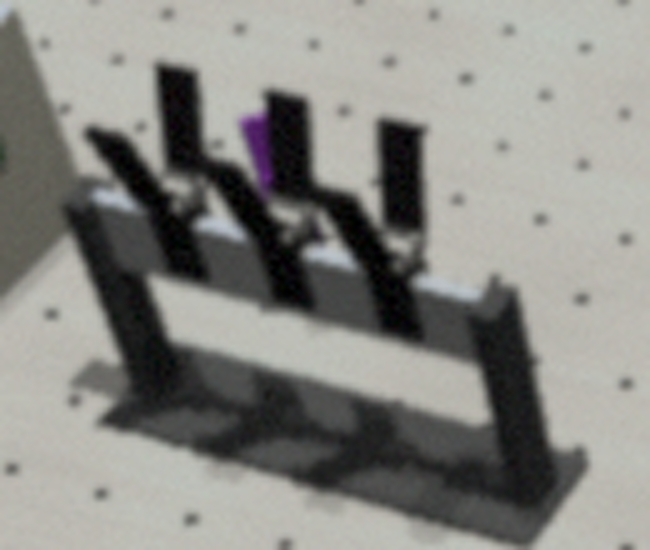

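View pics/t7c.png

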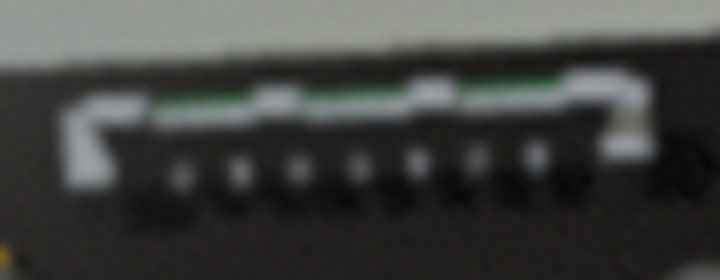

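View pics/s7c.png

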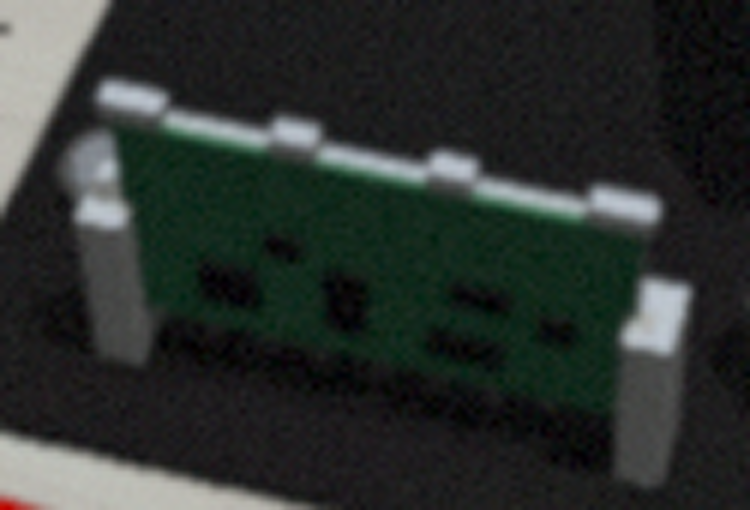

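```bash
cat > m1.py <<'E'
from h import *
cc=lambda U,V,k,x0,y0:((U+.5)/k-.5+x0,(V+.5)/k-.5+y0)
T=lambda U,V:cc(U,V,7,380,220)
L=onz("top",*T(128,192),.125);Rr=onz("top",*T(672,214),.125)
print("bar ends",L,Rr,np.linalg.norm(L-Rr)); y=(L-Rr)/np.linalg.norm(L-Rr); yaw=np.degrees(np.arctan2(-y[0],y[1])); print("mid",(L+Rr)/2,"bar yaw(x axis)",yaw)
for U,V in[(252,190),(405,197),(560,205)]:
    p=onz("top",*T(U,V),.132); print("clip",p,"s",(p-(L+Rr)/2)@y)
# scene: bar strip ends top
S=lambda U,V:cc(U,V,5,110,145)
for q in [(95,192),(490,296)]: print("scene bar end",onz("scene",*S(*q),.125))
for q in [(178,67),(287,95),(402,123)]: print("scene back handle top",onz("scene",*S(*q),.188))
for q in [(100,131),(215,162),(328,190)]: print("scene front handle top",onz("scene",*S(*q),.188))
im=cv2.imread("pics/t7f.png").astype(float)
print("board cols")
pts=[]
for u in [277,280,283,295,299,303,315,319,323]:
    c=im[190:206,u]; g=c[:,1]-25; g[g<15]=0
    if u in(280,299,319): print(u,c[:,1].astype(int),c[:,2].astype(int))
C=lambda U,V:cc(U,V,8,255,185)
for nm,q,z in [("n_L0",(150,114),.125),("n_L1",(254,108),.125),("n_M0",(300,107),.125),("n_M1",(412,101),.125),("n_R0",(458,99),.125),("n_R1",(566,93),.125)]:
    print(nm,onz("top",*C(*q),z))
D=lambda U,V:cc(U,V,6,235,250)
for nm,q in [("n_R",(165,120)),("n_R2",(270,142)),("n_M",(320,155)),("n_M2",(428,178)),("n_L",(478,190)),("n_L2",(588,213))]:
    print("scene",nm,onz("scene",*D(*q),.125))
E
python3 m1.py
```

```text
bar ends [ 0.53551815 -0.25812623  0.125     ] [ 0.52985255 -0.45809959  0.125     ] 0.20005360120178556
mid [ 0.53268535 -0.35811291  0.125     ] bar yaw(x axis) -1.6228578116803978
clip [ 0.53577775 -0.30252171  0.132     ] s 0.05565648272337229
clip [ 0.53388924 -0.35852452  0.132     ] s -0.00037734878709248625
clip [ 0.53164081 -0.41521727  0.132     ] s -0.057111037272411506
scene bar end [ 0.52933657 -0.45806634  0.125     ]
scene bar end [ 0.53391195 -0.25464242  0.125     ]
scene back handle top [ 0.50540096 -0.41048023  0.188     ]
scene back handle top [ 0.5075208  -0.35462549  0.188     ]
scene back handle top [ 0.5087469  -0.29801411  0.188     ]
scene front handle top [ 0.55537746 -0.41518346  0.188     ]
scene front handle top [ 0.55762606 -0.3575349   0.188     ]
scene front handle top [ 0.55837047 -0.30349625  0.188     ]
board cols
280 [154 144 102  58  40  39  56  90 128 136 104  57  37  36  37  35] [149 139  99  59  42  42  45  66 109 127 100  57  36  36  36  34]
299 [142 101  53  33  32  48  87 126 138 105  57  32  32  39  61  73] [139  98  54  34  34  38  65 108 126  99  56  32  33  39  59  71]
319 [102  52  26  27  44  83 130 137 104  56  31  27  29  30  32  29] [ 99  53  30  30  34  61 109 127  99  56  31  27  28  30  33  29]
n_L0 [0.65862684 0.06563161 0.125     ]
n_L1 [0.66105604 0.03173399 0.125     ]
n_M0 [0.66157803 0.01672746 0.125     ]
n_M1 [ 0.66404093 -0.0197972   0.125     ]
n_R0 [ 0.66489748 -0.03480405  0.125     ]
n_R1 [ 0.66734521 -0.07004063  0.125     ]
scene n_R [ 0.66574175 -0.06859296  0.125     ]
scene n_R2 [ 0.66321893 -0.0344805   0.125     ]
scene n_M [ 0.66296773 -0.01804653  0.125     ]
scene n_M2 [0.66056284 0.01627247 0.125     ]
scene n_L [0.65995911 0.03215327 0.125     ]
scene n_L2 [0.65740718 0.06624276 0.125     ]
```

```bash
cat >> h.py <<'E'
def tilt(q=None):
    q=get_obs()["eef_rot"] if q is None else q
    z=R.from_quat(q).as_matrix()[:,2]; print("tool z xy (mrad, world):",np.round(z[:2]*1e3,1))
E
python3 - <<'E'
from h import *
for q in [[.707,.707,.001,-.001],[.707,.707,0,-.002],[.771,.637,-.002,.004],[.745,.667,-.001,.006],[.771,.637,.003,.006],[.198,.98,-.002,.01],[.2,.98,-.001,.011],[.096,.995,-.001,.012],[.193,.981,0,.015],[.191,.981,0,.015],[.096,.995,-.001,.014],[.524,.852,.005,.016],[.525,.851,.005,.017],[.771,.636,.006,.014],[.523,.852,.002,.017],[.526,.85,.001,.016],[.094,.995,-.007,.013],[.093,.996,-.004,.018]]: tilt(q)
tilt(); go(.534,-.3015,.25,np.radians(-1.6))
E
```

```text
tool z xy (mrad, world): [0.  2.8]
tool z xy (mrad, world): [-2.8  2.8]
tool z xy (mrad, world): [ 2.  -8.7]
tool z xy (mrad, world): [  6.5 -10.3]
tool z xy (mrad, world): [12.3 -5.4]
tool z xy (mrad, world): [18.8 -7.9]
tool z xy (mrad, world): [21.1 -6.4]
tool z xy (mrad, world): [23.7 -4.3]
tool z xy (mrad, world): [29.4 -5.8]
tool z xy (mrad, world): [29.5 -5.7]
tool z xy (mrad, world): [27.7 -4.7]
tool z xy (mrad, world): [32.5 -8.2]
tool z xy (mrad, world): [34.2 -9.3]
tool z xy (mrad, world): [ 27.1 -14. ]
tool z xy (mrad, world): [ 31.1 -14.4]
tool z xy (mrad, world): [ 28.3 -15.1]
tool z xy (mrad, world): [ 24.6 -16.4]
tool z xy (mrad, world): [ 35.1 -11.3]
tool z xy (mrad, world): [ 28.  -16.7]
row [-150.4 -564.9   19.9] spin 1.406 | eef [0.494 0.282 0.259] jawyaw 79.0 j6 -0.98 w 1.002 t 23.4 F [ 0.   1.4 -0.4]
```

>>> {"op": "play_rows", "data": {
  "commands": [
    [-150,-565,20,1.406,0],
    [-150,-565,20,1.406,0],
    [-150,-565,20,1.406,0],
    [-150,-565,20,1.406,0],
    [-150,-565,20,1.406,0],
    [-150,-565,20,1.406,0],
    [-150,-565,20,1.406,0],
    [-150,-565,20,1.406,0],
    [-150,-565,20,1.406,0],
    [-150,-565,20,1.406,0],
    [-150,-565,20,1.406,0],
    [-150,-565,20,1.406,0]
  ],
  "squeeze": 30
}}

```text
t: 24.6
eef_pos: [0.5338, -0.3044, 0.2512]
eef_rot: [0.717, 0.697, 0.004, 0.017]
contact_force: [0.5, 0.8, 1.2]
gripper_width: 1.001
```

>>> {"op": "play_rows", "data": {
  "commands": [
    [0,0,0,0,0],
    [0,0,0,0,0]
  ]
}}

```text
t: 24.8
eef_pos: [0.5341, -0.3052, 0.252]
eef_rot: [0.718, 0.696, 0.005, 0.017]
contact_force: [-0.3, 0.0, -0.3]
gripper_width: 1.003
```

```bash
python3 - <<'E'
from h import *
im=snapshot("top"); cv2.imwrite("pics/t8.png",cv2.resize(im[180:310,120:370],None,fx=3,fy=3))
tilt();go(.534,-.3015,.164,np.radians(-1.6))
E
```

```text
tool z xy (mrad, world): [ 30.8 -18.2]
row [ 4.1 -3.  87.8] spin -0.001 | eef [ 0.5342 -0.3041  0.2519] jawyaw -1.6 j6 -0.61 w 1.001 t 24.85 F [ 0.5 -0.5  0.6]
```

View pics/t8.png

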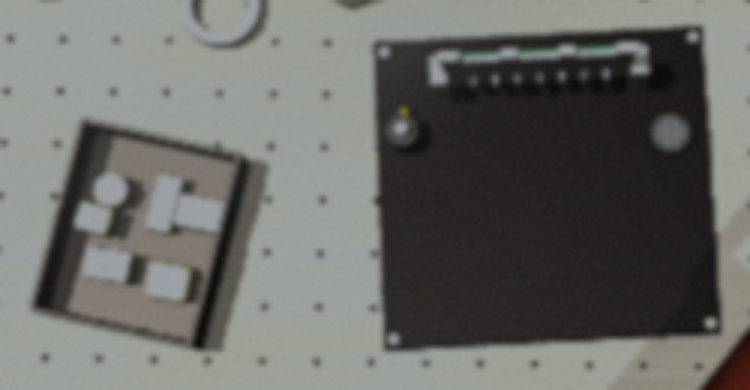

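>>> {"op": "play_rows", "data": {
  "commands": [
    [0,0,-30,0,0],
    [50,0,-30,0,0],
    [100,0,-30,0,0],
    [150,0,-30,0,0],
    [200,0,-30,0,0]
  ]
}}

```text
t: 25.35
eef_pos: [0.5386, -0.1001, 0.2791]
eef_rot: [0.717, 0.697, 0.005, 0.018]
contact_force: [-0.6, 0.9, -0.4]
gripper_width: 0.997
```

```bash
python3 - <<'E'
from h import *
o=get_obs();print(o["joint_velocities"])
tilt();go(.534,-.3015,.164,np.radians(-1.6))
E
```

```text
[ 0.88400844 -0.23345975  0.22239706 -0.02946415  0.01297746  0.86961482]
tool z xy (mrad, world): [ 32.4 -18. ]
row [-199.5   -3.   118.5] spin 0.001 | eef [ 0.5386 -0.1001  0.2791] jawyaw -1.5 j6 -0.29 w 0.997 t 25.35 F [-0.6  0.9 -0.4]
```

>>> {"op": "play_rows", "data": {
  "commands": [
    [0,0,0,0,0],
    [0,0,0,0,0]
  ]
}}

```text
t: 25.55
eef_pos: [0.5385, -0.0975, 0.2799]
eef_rot: [0.715, 0.699, 0.006, 0.018]
contact_force: [0.9, -0.5, -0.9]
gripper_width: 1.002
```

```bash
python3 - <<'E'
from h import *
tilt();go(.534,-.3015,.26,np.radians(-1.6))
E
```

```text
tool z xy (mrad, world): [ 33.8 -18.5]
row [-203.6   -0.7   23.5] spin 0.006 | eef [ 0.5385 -0.0975  0.2799] jawyaw -1.3 j6 -0.29 w 1.002 t 25.55 F [ 0.9 -0.5 -0.9]
```

>>> {"op": "play_rows", "data": {
  "commands": [
    [-204,-1,0,0.006,0],
    [-204,-1,0,0.006,0],
    [-204,-1,0,0.006,0],
    [-204,-1,0,0.006,0],
    [-204,-1,0,0.006,0],
    [-204,-1,0,0.006,0],
    [-204,-1,40,0.006,0],
    [-204,-1,70,0.006,0],
    [-204,-1,100,0.006,0],
    [-204,-1,116,0.006,0],
    [-204,-1,116,0.006,0],
    [-204,-1,116,0.006,0]
  ]
}}

```text
t: 26.75
eef_pos: [0.5373, -0.3034, 0.1687]
eef_rot: [0.717, 0.697, 0.006, 0.019]
contact_force: [0.9, -0.8, 0.1]
gripper_width: 1.0
```

```bash
python3 - <<'E'
from h import *
im=snapshot("scene"); cv2.imwrite("pics/s9.png",cv2.resize(im[90:255,90:260],None,fx=4,fy=4,interpolation=cv2.INTER_CUBIC))
tilt();go(.534,-.302,.163,np.radians(-1.6))
E
```

```text
tool z xy (mrad, world): [ 36.3 -20.3]
row [ 1.9 -4.1  6.5] spin 0.0 | eef [ 0.5378 -0.3039  0.1697] jawyaw -1.6 j6 -0.61 w 1.0 t 26.8 F [ 0.1  0.2 -0.2]
```

View pics/s9.png

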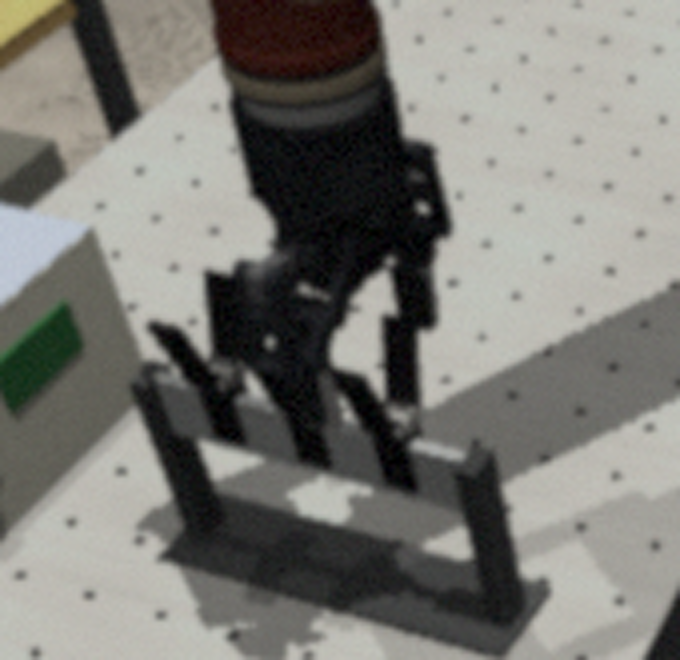

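```bash
python3 - <<'E'
from h import *
for p in [(.58,-.303,.163),(.492,-.303,.163),(.534,-.302,.125),(.533,-.358,.125),(.56,-.302,.188),(.508,-.302,.188),(.56,-.358,.188)]:
    q=proj("scene",p); print(p,(q-[90,90])*4)
E
```

```text
(0.58, -0.303, 0.163) [330.00065543 434.34654918]
(0.492, -0.303, 0.163) [416.79962825 334.78558983]
(0.534, -0.302, 0.125) [392.81656671 436.36528961]
(0.533, -0.358, 0.125) [304.40600764 413.41877664]
(0.56, -0.302, 0.188) [341.66053606 372.90117216]
(0.508, -0.302, 0.188) [394.0755194 314.4850054]
(0.56, -0.358, 0.188) [247.02796591 350.50144335]
```

>>> {"op": "play_rows", "data": {
  "commands": [
    [2,-4,6.5,0,0],
    [2,-4,6.5,0,0.3],
    [2,-4,6.5,0,1],
    [2,-4,6.5,0,1],
    [2,-4,6.5,0,1],
    [2,-4,6.5,0,1],
    [2,-4,6.5,0,1]
  ]
}}

```text
t: 27.5
eef_pos: [0.536, -0.3035, 0.1677]
eef_rot: [0.717, 0.697, 0.006, 0.023]
contact_force: [-1.1, 1.4, 11.6]
gripper_width: 0.315
```

```bash
python3 - <<'E'
from h import *
im=snapshot("scene"); cv2.imwrite("pics/s10.png",cv2.resize(im[90:255,90:260],None,fx=4,fy=4,interpolation=cv2.INTER_CUBIC))
tilt();go(.534,-.302,.163,np.radians(-1.6));go(.534,-.302,.285)
E
```

```text
tool z xy (mrad, world): [ 41.7 -24.6]
row [ 1.5 -2.2  4.6] spin 0.0 | eef [ 0.536  -0.3035  0.1677] jawyaw -1.6 j6 -0.61 w 0.313 t 27.55 F [-1.2  0.8 11.7]
row [  -1.3    3.  -117.3] spin 0 | eef [ 0.536  -0.3035  0.1677] jawyaw -1.6 j6 -0.61 w 0.313 t 27.55 F [-1.2  0.8 11.7]
```

View pics/s10.png

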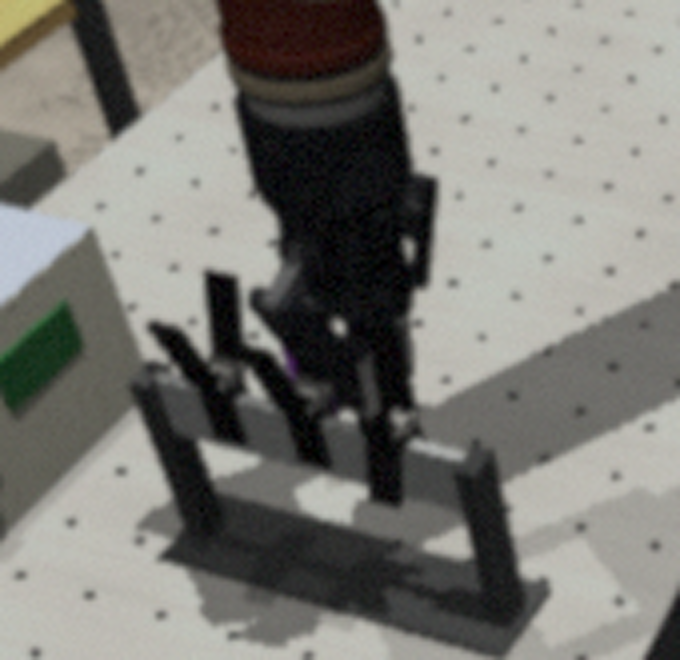

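```bash
python3 - <<'E'
from h import *
go(.6612,.0475,.285,np.radians(3.7))
E
```

```text
row [ 351.5  120.4 -120.6] spin -0.092 | eef [ 0.536  -0.3035  0.1677] jawyaw -1.6 j6 -0.61 w 0.313 t 27.55 F [-1.2  0.8 11.7]
```

>>> {"op": "play_rows", "data": {
  "commands": [
    [0,1,-30,0,1],
    [-1,2,-70,0,1],
    [-1,3,-117,0,1],
    [-1,3,-120,0,1],
    [351,120,-121,-0.092,1],
    [351,120,-121,-0.092,1],
    [351,120,-121,-0.092,1],
    [351,120,-121,-0.092,1],
    [351,120,-121,-0.092,1],
    [351,120,-121,-0.092,1],
    [351,120,-121,-0.092,1],
    [351,120,-121,-0.092,1]
  ]
}}

```text
t: 28.75
eef_pos: [0.6612, 0.0511, 0.2845]
eef_rot: [0.683, 0.73, 0.005, 0.023]
contact_force: [-0.1, -0.6, -1.5]
gripper_width: 0.311
```

```bash
python3 - <<'E'
from h import *
im=snapshot("scene"); cv2.imwrite("pics/s11.png",cv2.resize(im[150:330,215:365],None,fx=4,fy=4,interpolation=cv2.INTER_CUBIC))
tilt();go(.6612,.0475,.285,np.radians(3.7));go(.6612,.0475,.166,np.radians(3.7))
# where seat would be: jaw tips
o=get_obs();p=o["eef_pos"];
E
```

```text
tool z xy (mrad, world): [ 41.2 -21.8]
row [-5.  -0.6 -0.6] spin 0.005 | eef [0.6615 0.0525 0.2843] jawyaw 4.0 j6 -0.09 w 0.314 t 28.8 F [-1.3  1.4 -1.1]
row [ -2.1  -5.3 118.3] spin 0.005 | eef [0.6615 0.0525 0.2843] jawyaw 4.0 j6 -0.09 w 0.314 t 28.8 F [-1.3  1.4 -1.1]
```

View pics/s11.png

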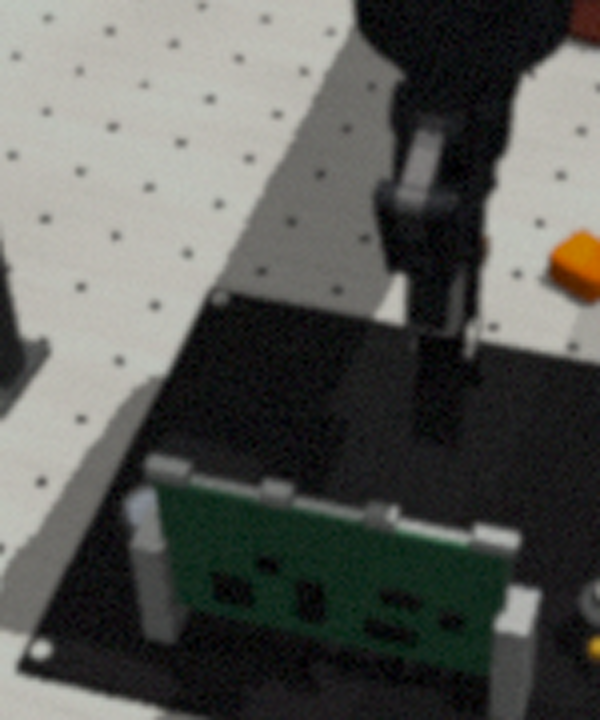

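```bash
python3 - <<'E'
from h import *
for p in [(.6745,.0525,.212),(.6745,.0525,.245)]: print((proj("scene",p)-[215,150])*4)
E
```

```text
[431.75219091 429.27001105]
[432.81359233 373.47703403]
```

>>> {"op": "play_rows", "data": {
  "commands": [
    [-4,-2,30,0.005,1],
    [-3.5,-3,50,0.005,1],
    [-3,-4,70,0.005,1],
    [-2.5,-5,90,0.005,1],
    [-2,-5.3,105,0.005,1],
    [-2,-5.3,112,0.005,1],
    [-2,-5.3,117,0.005,1],
    [-2,-5.3,120,0.005,1],
    [-2,-5.3,122,0.005,1],
    [-2,-5.3,122,0.005,1]
  ]
}}

```text
t: 29.8
eef_pos: [0.6621, 0.0474, 0.1677]
eef_rot: [0.684, 0.729, 0.007, 0.023]
contact_force: [-9.7, -0.1, 13.8]
gripper_width: 0.318
```

```bash
python3 - <<'E'
from h import *
im=snapshot("scene"); cv2.imwrite("pics/s12.png",cv2.resize(im[200:350,215:365],None,fx=4,fy=4,interpolation=cv2.INTER_CUBIC))
tilt();go(.6612,.0475,.166,np.radians(3.7))
E
```

```text
tool z xy (mrad, world): [ 43.1 -22.3]
row [ 0.2 -1.   1.6] spin 0.0 | eef [0.6621 0.0474 0.1677] jawyaw 3.7 j6 -0.09 w 0.314 t 29.85 F [-8.5  0.4 13.9]
```

View pics/s12.png

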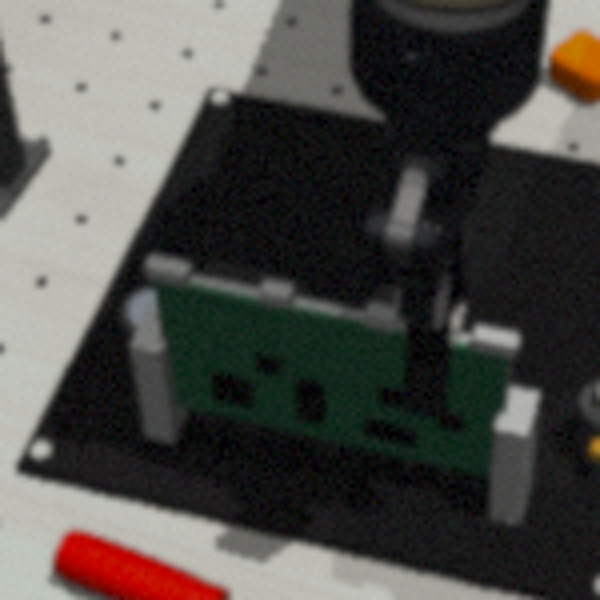

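>>> {"op": "play_rows", "data": {
  "commands": [
    [0,-0.5,0,0,0.6],
    [0,-1,1,0,0.5],
    [0,-1,2,0,0.4],
    [0,-1,4,0,0.2],
    [0,-1,4,0,0],
    [0,-1,4,0,0],
    [0,-1,4,0,0],
    [0,-1,-30,0,0],
    [0,-1,-70,0,0],
    [0,-1,-110,0,0],
    [-60,-1,-112,0,0],
    [-110,-1,-112,0,0]
  ]
}}

```text
t: 31.05
eef_pos: [0.6639, -0.0499, 0.2856]
eef_rot: [0.683, 0.73, 0.008, 0.026]
contact_force: [1.2, -0.5, -0.4]
gripper_width: 1.0
```

```bash
python3 - <<'E'
from h import *
im=snapshot("scene"); cv2.imwrite("pics/s13.png",cv2.resize(im[200:350,215:365],None,fx=4,fy=4,interpolation=cv2.INTER_CUBIC))
im=snapshot("top"); cv2.imwrite("pics/t13.png",cv2.resize(im[170:225,250:350],None,fx=7,fy=7,interpolation=cv2.INTER_CUBIC))
tilt();go(.5342,-.358,.26,np.radians(-1.6))
E
```

```text
tool z xy (mrad, world): [ 45.  -25.1]
row [-294.2 -147.5   24.8] spin 0.087 | eef [ 0.6632 -0.0551  0.2831] jawyaw 3.4 j6 -0.25 w 0.998 t 31.15 F [-1.   0.4 -0.2]
```

View pics/s13.png

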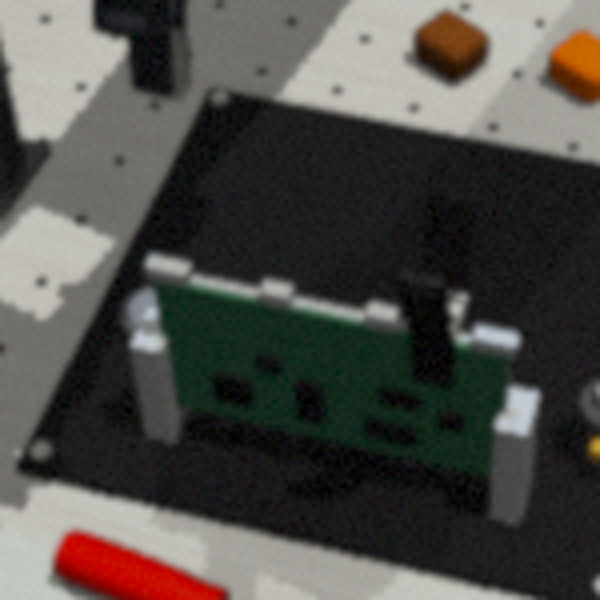

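View pics/t13.png

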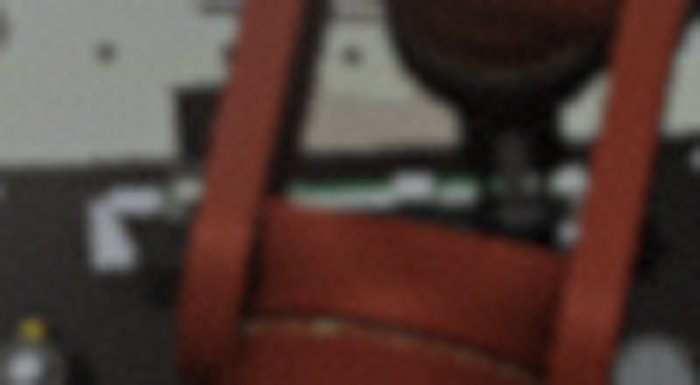

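```bash
python3 - <<'E'
from h import *
import cv2
f=lambda p,:np.round((proj("scene",p)-[215,200])*4,1)
for y in (.037,.047,.057): print(y,"jawtip",f((.668,y,.095)),"handle top",f((.686,y,.188)), "handle back top",f((.632,y,.188)))
# reference: parked clip B (seated)
g=lambda p:np.round((proj("scene",p)-[110,145])*5,1)
print("parked B jaw tip",g((.541,-.358,.095)),"handle",g((.5595,-.358,.188)))
E
```

```text
0.037 jawtip [401.2 381.7] handle top [387.2 278. ] handle back top [428.5 189.7]
0.047 jawtip [421.7 387.4] handle top [409.7 284. ] handle back top [450.1 195.2]
0.057 jawtip [442.3 393.2] handle top [432.5 290.1] handle back top [472.  200.7]
parked B jaw tip [286.6 304.6] handle [209.5 162.4]
```

```bash
python3 - <<'E'
from h import *
im=snapshot("scene"); cv2.imwrite("pics/s13f.png",im)
a=cv2.resize(im[240:310,295:345],None,fx=8,fy=8,interpolation=cv2.INTER_CUBIC)
b=cv2.resize(cv2.imread("pics/s7f.png")[145:215,155:205],None,fx=8,fy=8,interpolation=cv2.INTER_CUBIC)
cv2.imwrite("pics/cmp.png",np.clip(np.hstack([a,b])*2.0,0,255))
f=lambda p:np.round((proj("scene",p)-[295,240]+.5)*8,1)
for nm,p in [("floor mid",(.6594,.049,.125)),("jawtip L",(.668,.041,.095)),("jawtip R",(.668,.061,.095))]: print(nm,f(p))
E
```

```text
floor mid [229.2 351.4]
jawtip L [182.7 452. ]
jawtip R [265.1 475.1][ WARN:0@1.877] global loadsave.cpp:1063 imwrite_ Unsupported depth image for selected encoder is fallbacked to CV_8U.
```

View pics/cmp.png

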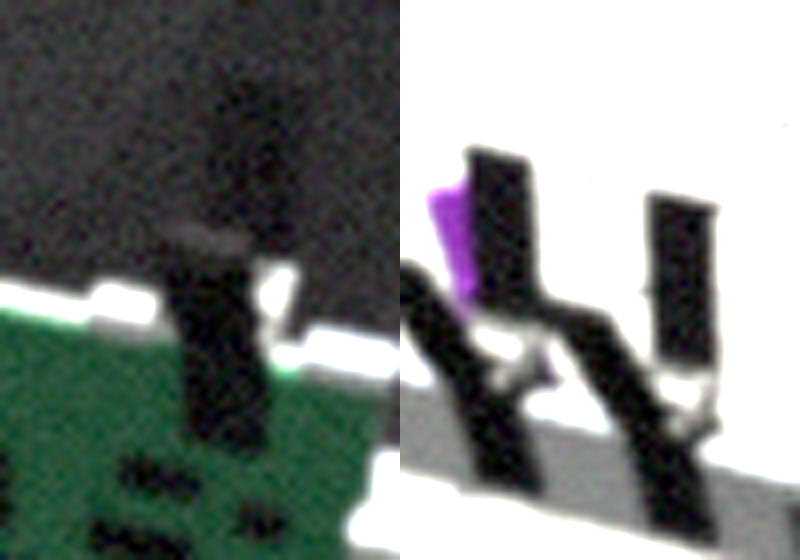

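```bash
python3 - <<'E'
from h import *
f=lambda p:np.round((proj("scene",p)-[155,145]+.5)*8+[400,0],1)
for dx in (.008,.010):
  for nm,p in [("A jawtip L",(.5342+dx,-.312,.095)),("A jawtip R",(.5342+dx,-.292,.095)),("A seat",(.5342,-.302,.125))]: print(nm,f(p))
g=lambda p:np.round((proj("scene",p)-[295,240]+.5)*8,1)
for z in (.095,.1): print(g((.670,.041,z)),g((.670,.061,z)))
E
```

```text
A jawtip L [644.5 530.3]
A jawtip R [708.2 546.3]
A seat [669.3 437.2]
A jawtip L [640.7 534.9]
A jawtip R [704.5 551. ]
A seat [669.3 437.2]
[179.9 458.5] [262.4 481.7]
[180.  445.2] [262.8 468.4]
```

```bash
python3 - <<'E'
from h import *
go(.6575,.053,.26,np.radians(3.7));go(.6575,.053,.168,np.radians(3.7))
E
```

```text
row [1.063e+02 1.000e-01 1.970e+01] spin -0.004 | eef [ 0.6629 -0.0526  0.2824] jawyaw 3.5 j6 -0.24 w 1.002 t 31.2 F [ 1.1  0.1 -0.9]
row [108.6  -3.8 111.6] spin -0.004 | eef [ 0.6629 -0.0526  0.2824] jawyaw 3.5 j6 -0.24 w 1.002 t 31.2 F [ 1.1  0.1 -0.9]
```

>>> {"op": "play_rows", "data": {
  "commands": [
    [50,0,5,0,0],
    [100,0,5,0,0],
    [106,0,5,-0.004,0],
    [106,0,10,-0.004,0],
    [107,-1,40,-0.004,0],
    [108,-2,70,-0.004,0],
    [108,-3,95,-0.004,0],
    [108.6,-4,111,-0.004,0],
    [108.6,-4,111,-0.004,0],
    [108.6,-4,111,-0.004,0]
  ]
}}

```text
t: 32.2
eef_pos: [0.6577, 0.0525, 0.1692]
eef_rot: [0.684, 0.729, 0.007, 0.024]
contact_force: [-0.6, 0.6, 0.5]
gripper_width: 1.002
```

```bash
python3 - <<'E'
from h import *
tilt();go(.6575,.053,.168,np.radians(3.7))
E
```

```text
tool z xy (mrad, world): [ 44.5 -22.9]
row [ 0.5 -0.2  1.1] spin -0.0 | eef [0.6577 0.0525 0.1692] jawyaw 3.7 j6 -0.08 w 1.002 t 32.2 F [-0.6  0.6  0.5]
```

Well placed. Squeeze, then push down.

>>> {"op": "play_rows", "data": {
  "commands": [
    [0.5,0,1,0,0.3],
    [0.5,0,1,0,0.7],
    [0.5,0,1,0,1],
    [0.5,0,1,0,1],
    [0.5,0,1,0,1],
    [0.5,0,1,0,1],
    [0.5,0,3,0,1],
    [0.5,0,5,0,1],
    [0.5,0,6,0,1],
    [0.5,0,6,0,1]
  ]
}}

```text
t: 33.2
eef_pos: [0.6598, 0.0531, 0.1724]
eef_rot: [0.684, 0.729, 0.009, 0.026]
contact_force: [-12.4, 0.4, 26.4]
gripper_width: 0.322
```

```bash
python3 - <<'E'
from h import *
im=snapshot("scene");a=cv2.resize(im[240:310,295:345],None,fx=8,fy=8,interpolation=cv2.INTER_CUBIC); cv2.imwrite("pics/s15.png",np.clip(a.astype(float)*2,0,255).astype(np.uint8))
tilt();go(.6575,.053,.163,np.radians(3.7))
E
```

```text
tool z xy (mrad, world): [ 49.9 -23.4]
row [ 0.3 -2.7  9.3] spin -0.0 | eef [0.6598 0.0531 0.1724] jawyaw 3.7 j6 -0.08 w 0.32 t 33.25 F [-11.8   0.9  26.8]
```

View pics/s15.png

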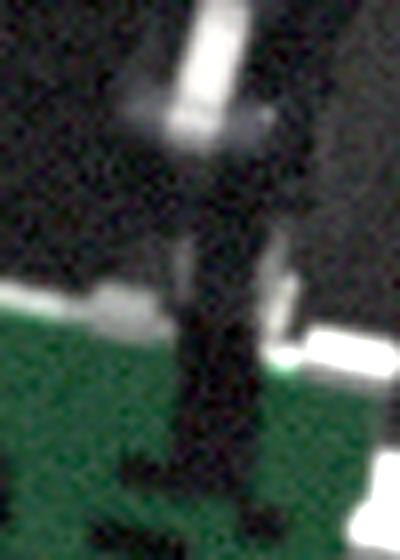

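>>> {"op": "play_rows", "data": {
  "commands": [
    [0,-2,7,0,0.65],
    [0,-2,7,0,0.55],
    [0,-2,7,0,0.45],
    [0,-2,7,0,0.35],
    [0,-2,7,0,0.2],
    [0,-2,7,0,0],
    [0,-2,5,0,0],
    [0,-2,-30,0,0],
    [0,-2,-70,0,0],
    [0,-2,-110,0,0],
    [-60,-2,-112,0,0],
    [-110,-2,-112,0,0]
  ]
}}

```text
t: 34.45
eef_pos: [0.6593, -0.044, 0.2897]
eef_rot: [0.683, 0.73, 0.01, 0.028]
contact_force: [1.1, 0.2, -0.8]
gripper_width: 1.002
```

```bash
python3 - <<'E'
from h import *
im=snapshot("scene"); a=cv2.resize(im[240:310,295:345],None,fx=8,fy=8,interpolation=cv2.INTER_CUBIC); cv2.imwrite("pics/s16.png",np.clip(a.astype(float)*2,0,255).astype(np.uint8))
tilt();go(.5327,-.358,.26,np.radians(-1.6))
E
```

```text
tool z xy (mrad, world): [ 52. -30.]
row [-296.5 -145.6   30.9] spin 0.088 | eef [ 0.659  -0.0525  0.2883] jawyaw 3.4 j6 -0.24 w 1.0 t 34.5 F [ 0.4 -4.3 -1. ]
```

View pics/s16.png

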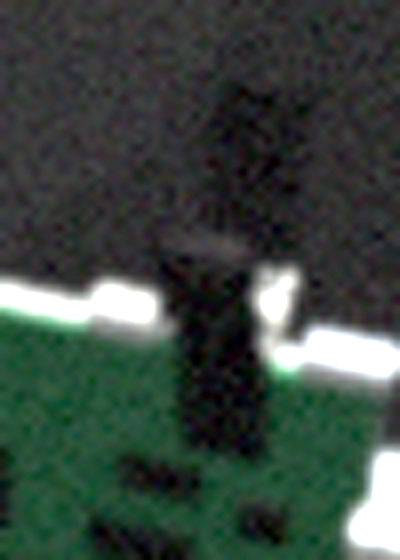

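```bash
python3 - <<'E'
from h import *
go(.5305,-.358,.26,np.radians(-1.6));go(.5305,-.358,.168,np.radians(-1.6))
E
```

```text
row [-296.4 -147.8   30.7] spin 0.088 | eef [ 0.659  -0.0525  0.2883] jawyaw 3.4 j6 -0.24 w 1.0 t 34.5 F [ 0.4 -4.3 -1. ]
row [-293.3 -152.4  122.6] spin 0.088 | eef [ 0.659  -0.0525  0.2883] jawyaw 3.4 j6 -0.24 w 1.0 t 34.5 F [ 0.4 -4.3 -1. ]
```

>>> {"op": "play_rows", "data": {
  "commands": [
    [-296,-148,20,0.088,0],
    [-296,-148,20,0.088,0],
    [-296,-148,20,0.088,0],
    [-296,-148,20,0.088,0],
    [-296,-148,20,0.088,0],
    [-296,-148,20,0.088,0],
    [-296,-148,20,0.088,0],
    [-296,-148,30,0.088,0],
    [-295,-149,65,0.088,0],
    [-294,-151,100,0.088,0],
    [-293,-152.5,122,0.088,0],
    [-293,-152.5,122,0.088,0]
  ]
}}

```text
t: 35.7
eef_pos: [0.5283, -0.3547, 0.1628]
eef_rot: [0.717, 0.697, 0.008, 0.024]
contact_force: [-0.8, -0.3, -1.0]
gripper_width: 0.999
```

```bash
python3 - <<'E'
from h import *
tilt();go(.5305,-.358,.168,np.radians(-1.6))
E
```

```text
tool z xy (mrad, world): [ 44.5 -23.1]
row [-3.4  2.6 -5.1] spin 0.0 | eef [ 0.5283 -0.3547  0.1628] jawyaw -1.6 j6 -0.69 w 0.999 t 35.7 F [-0.8 -0.3 -1. ]
```

>>> {"op": "play_rows", "data": {
  "commands": [
    [-3.4,2.6,-5,0,0],
    [-3.4,2.6,-5,0,0.3],
    [-3.4,2.6,-5,0,0.7],
    [-3.4,2.6,-5,0,1],
    [-3.4,2.6,-5,0,1],
    [-3.4,2.6,-5,0,1],
    [-3.4,2.6,-5,0,1]
  ]
}}

```text
t: 36.4
eef_pos: [0.5325, -0.36, 0.174]
eef_rot: [0.717, 0.697, 0.008, 0.028]
contact_force: [-1.8, 1.9, 12.3]
gripper_width: 0.317
```

```bash
python3 - <<'E'
from h import *
tilt();go(.5305,-.358,.29,np.radians(-1.6));o=get_obs()["eef_pos"]
d=o-np.array([.5327,-.358,.125]);print(d)
go(.6604,-.0014+d[1],.29,np.radians(3.7))
E
```

```text
tool z xy (mrad, world): [ 50.5 -29.1]
row [  -1.2    3.9 -115.9] spin 0.0 | eef [ 0.5325 -0.36    0.174 ] jawyaw -1.6 j6 -0.69 w 0.317 t 36.4 F [-1.8  1.9 12.3]
[-0.00017471 -0.00204836  0.04904652]
row [ 356.8  123.8 -119.7] spin -0.092 | eef [ 0.5325 -0.36    0.174 ] jawyaw -1.6 j6 -0.69 w 0.317 t 36.4 F [-1.8  1.9 12.3]
```

>>> {"op": "play_rows", "data": {
  "commands": [
    [0,1,-30,0,1],
    [-1,2,-75,0,1],
    [-1,4,-120,0,1],
    [-1,4,-122,0,1],
    [356,124,-122,-0.092,1],
    [356,124,-122,-0.092,1],
    [356,124,-122,-0.092,1],
    [356,124,-122,-0.092,1],
    [356,124,-122,-0.092,1],
    [356,124,-122,-0.092,1],
    [356,124,-122,-0.092,1],
    [356,124,-122,-0.092,1]
  ]
}}

```text
t: 37.6
eef_pos: [0.6609, -0.0004, 0.2922]
eef_rot: [0.683, 0.73, 0.007, 0.028]
contact_force: [0.3, -1.8, -0.4]
gripper_width: 0.313
```

```bash
python3 - <<'E'
from h import *
tilt();go(.6604,-.0034,.29,np.radians(3.7));go(.6604,-.0034,.174,np.radians(3.7))
im=snapshot("scene"); cv2.imwrite("pics/s17.png",cv2.resize(im[150:330,215:365],None,fx=4,fy=4,interpolation=cv2.INTER_CUBIC))
E
```

```text
tool z xy (mrad, world): [ 50.8 -28.1]
row [-2.9 -0.9  2.3] spin 0.003 | eef [ 6.609e-01 -4.000e-04  2.922e-01] jawyaw 3.9 j6 -0.17 w 0.313 t 37.6 F [ 0.3 -1.8 -0.4]
row [  0.8  -6.5 118.1] spin 0.003 | eef [ 6.609e-01 -4.000e-04  2.922e-01] jawyaw 3.9 j6 -0.17 w 0.313 t 37.6 F [ 0.3 -1.8 -0.4]
```

View pics/s17.png

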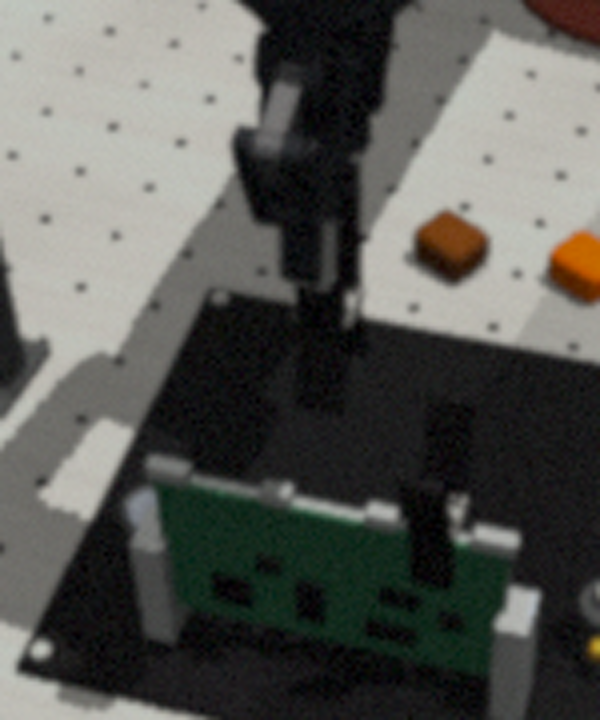

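>>> {"op": "play_rows", "data": {
  "commands": [
    [-2,-2,30,0.003,1],
    [-1.5,-3,55,0.003,1],
    [-1,-4,75,0.003,1],
    [0,-5,95,0.003,1],
    [0.5,-6,107,0.003,1],
    [0.8,-6.5,114,0.003,1],
    [0.8,-6.5,119,0.003,1],
    [0.8,-6.5,123,0.003,1],
    [0.8,-6.5,127,0.003,1],
    [0.8,-6.5,127,0.003,1]
  ]
}}

```text
t: 38.65
eef_pos: [0.6634, -0.0009, 0.174]
eef_rot: [0.683, 0.73, 0.01, 0.03]
contact_force: [-11.0, 0.5, 24.5]
gripper_width: 0.313
```

```bash
python3 - <<'E'
from h import *
tilt();go(.6604,-.0034,.170,np.radians(3.7))
im=snapshot("scene"); cv2.imwrite("pics/s18.png",cv2.resize(im[200:350,215:365],None,fx=4,fy=4,interpolation=cv2.INTER_CUBIC))
E
```

```text
tool z xy (mrad, world): [ 56.7 -26.6]
row [-2.1 -3.4  3.9] spin 0.003 | eef [ 0.6634 -0.0009  0.174 ] jawyaw 3.9 j6 -0.17 w 0.313 t 38.65 F [-11.    0.5  24.5]
```

View pics/s18.png

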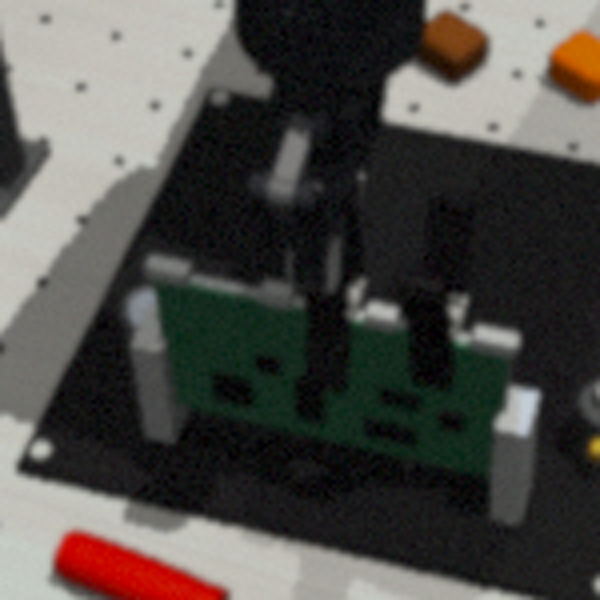

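>>> {"op": "play_rows", "data": {
  "commands": [
    [-1,-4,2,0,1],
    [-1,-6,2,0,1],
    [-1,-6,5,0,1],
    [-1,-6,8,0,1],
    [-1,-6,8,0,1]
  ]
}}

```text
t: 39.2
eef_pos: [0.659, -0.0028, 0.1736]
eef_rot: [0.683, 0.73, 0.01, 0.031]
contact_force: [-14.1, 0.7, 28.0]
gripper_width: 0.316
```

```bash
python3 - <<'E'
from h import *
tilt();go(.6604,-.0034,.170,np.radians(3.7))
E
```

```text
tool z xy (mrad, world): [ 59.3 -27.7]
row [-0.5  1.1  3.7] spin 0.003 | eef [ 0.659  -0.0028  0.1736] jawyaw 3.9 j6 -0.17 w 0.316 t 39.2 F [-14.1   0.7  28. ]
```

>>> {"op": "play_rows", "data": {
  "commands": [
    [0,0,7,0,0.65],
    [0,0,7,0,0.55],
    [0,0,7,0,0.45],
    [0,0,7,0,0.35],
    [0,0,7,0,0.2],
    [0,0,7,0,0],
    [0,0,3,0,0],
    [0,0,-30,0,0],
    [0,0,-70,0,0],
    [0,0,-110,0,0],
    [-60,0,-116,0,0],
    [-110,0,-116,0,0]
  ]
}}

```text
t: 40.4
eef_pos: [0.6596, -0.0991, 0.296]
eef_rot: [0.682, 0.731, 0.011, 0.033]
contact_force: [0.5, -0.7, -0.2]
gripper_width: 0.996
```

```bash
python3 - <<'E'
from h import *
im=snapshot("scene"); a=cv2.resize(im[230:310,275:345],None,fx=8,fy=7.5,interpolation=cv2.INTER_CUBIC); cv2.imwrite("pics/s19.png",np.clip(a.astype(float)*2,0,255).astype(np.uint8))
tilt();go(.529,-.4145,.26,np.radians(-1.6));go(.529,-.4145,.168,np.radians(-1.6))
E
```

```text
tool z xy (mrad, world): [ 61.7 -34.6]
row [-296.9 -150.9   37. ] spin 0.091 | eef [ 0.659  -0.1075  0.2945] jawyaw 3.6 j6 -0.33 w 0.997 t 40.45 F [-0.8 -4.9  0. ]
row [-293.4 -156.4  128.8] spin 0.091 | eef [ 0.659  -0.1075  0.2945] jawyaw 3.6 j6 -0.33 w 0.997 t 40.45 F [-0.8 -4.9  0. ]
```

View pics/s19.png

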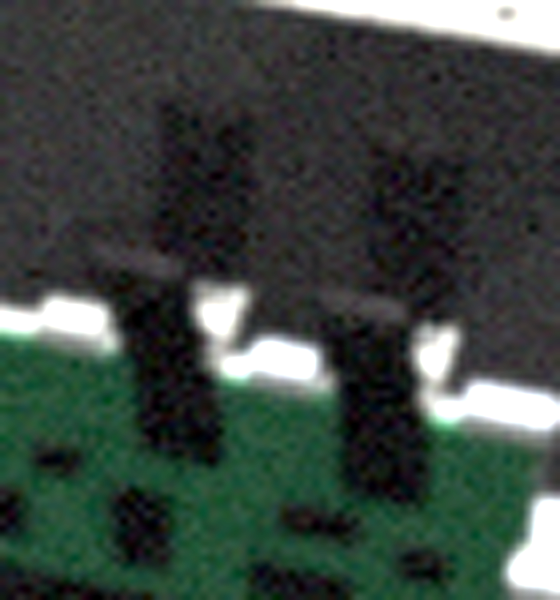

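```bash
python3 - <<'E'
from h import *
f=lambda p:np.round((proj("scene",p)-[275,230]+.5)*[8,7.5],1)
for y,x in ((.051,.6594),(-.0014,.6624)): print("tip",f((x+.0086,y,.095)),"handle",f((x+.026,y,.188)))
E
```

```text
tip [383.8 509.5] handle [362.5 313.8]
tip [166.5 462.6] handle [123.4 264.8]
```

```bash
python3 - <<'E'
from h import *
f=lambda p:np.round((proj("scene",p)-[275,230]+.5)*[8,7.5],1)
# tooth between, top face corners
for y in (.0168,.0308):
  for x in (-.004,.004): print(y,x,f((.6609+x-(y-.0238)*.064,y,.133)))
g=lambda p:np.round((proj("scene",p)-[155,145]+.5)*8+[400,0],1)
E
```

```text
0.0168 -0.004 [257.9 342.9]
0.0168 0.004 [245.7 367. ]
0.0308 -0.004 [317.5 354.9]
0.0308 0.004 [305.6 379.2]
```

```bash
python3 - <<'E'
from h import *
im=cv2.imread("pics/s7f.png")
a=cv2.resize(im[150:220,125:205],None,fx=8,fy=8,interpolation=cv2.INTER_CUBIC); cv2.imwrite("pics/p0.png",np.clip(a.astype(float)*1.3,0,255).astype(np.uint8))
f=lambda p:np.round((proj("scene",p)-[125,150]+.5)*8,1)
for n,y,x in (("A",-.3015,.5342),("B",-.358,.5327),("C",-.4145,.531)): print(n,"tip",f((x+.0086,y,.095)),"handle",f((x+.026,y,.188)),"seat",f((x,y,.125)))
print("bar edge A/B mid +x",f((.5375,-.33,.125)),"-x",f((.5295,-.33,.125)))
E
```

```text
A tip [516.7 500.1] handle [408.6 270.7] seat [510.9 397.6]
B tip [342. 452.] handle [220.9 222.1] seat [333.4 350.2]
C tip [172.5 404.8] handle [ 39.3 174.5] seat [161.4 303.7]
bar edge A/B mid +x [412.8 382.6] -x [428.3 364.7]
```

View pics/p0.png

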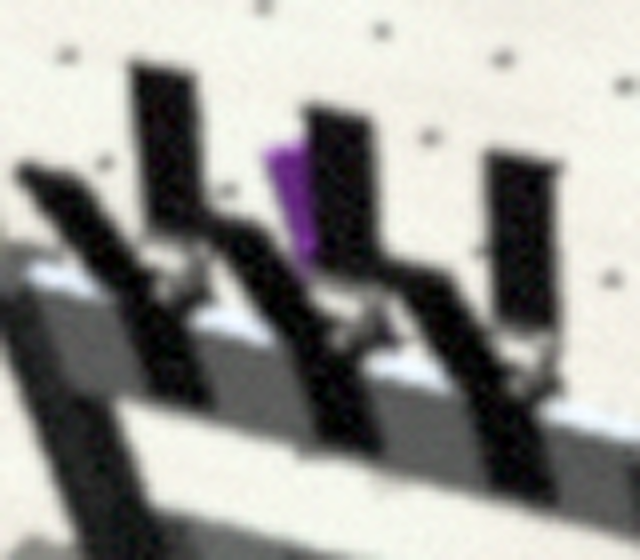

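>>> {"op": "play_rows", "data": {
  "commands": [
    [-297,-151,25,0.091,0],
    [-297,-151,25,0.091,0],
    [-297,-151,25,0.091,0],
    [-297,-151,25,0.091,0],
    [-297,-151,25,0.091,0],
    [-297,-151,25,0.091,0],
    [-297,-151,25,0.091,0],
    [-297,-151,30,0.091,0],
    [-297,-153,65,0.091,0],
    [-297,-154,95,0.091,0],
    [-297,-154,120,0.091,0],
    [-297,-154,122,0.091,0]
  ]
}}

```text
t: 41.65
eef_pos: [0.5295, -0.4149, 0.1695]
eef_rot: [0.717, 0.697, 0.01, 0.029]
contact_force: [-0.7, -0.3, -0.6]
gripper_width: 1.0
```

```bash
python3 - <<'E'
from h import *
tilt();go(.5285,-.4145,.168,np.radians(-1.6))
im=snapshot("scene"); a=cv2.resize(im[90:230,95:235],None,fx=4,fy=4,interpolation=cv2.INTER_CUBIC); cv2.imwrite("pics/s20.png",a)
E
```

```text
tool z xy (mrad, world): [ 55.2 -27.7]
row [ 0.4 -1.1  1.4] spin 0.0 | eef [ 0.5295 -0.4149  0.1695] jawyaw -1.6 j6 -0.76 w 1.0 t 41.65 F [-0.7 -0.3 -0.6]
```

View pics/s20.png

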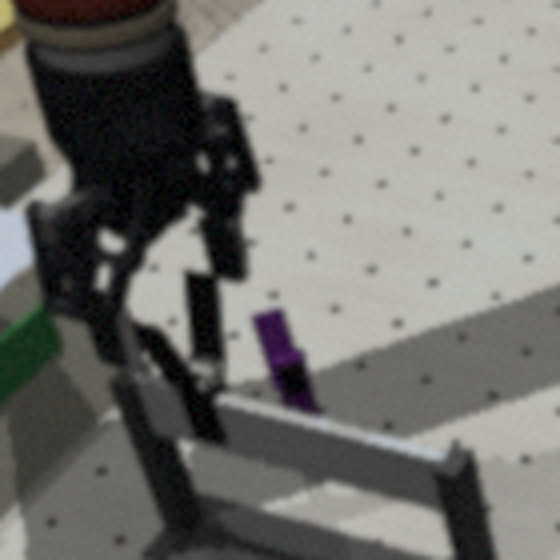

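>>> {"op": "play_rows", "data": {
  "commands": [
    [0.4,-1.5,4,0,0],
    [0.4,-1.5,4,0,0.3],
    [0.4,-1.5,4,0,0.7],
    [0.4,-1.5,4,0,1],
    [0.4,-1.5,4,0,1],
    [0.4,-1.5,4,0,1],
    [0.4,-1.5,4,0,1]
  ]
}}

```text
t: 42.4
eef_pos: [0.5307, -0.4177, 0.1738]
eef_rot: [0.717, 0.697, 0.01, 0.035]
contact_force: [-2.6, 0.0, 12.2]
gripper_width: 0.314
```

```bash
python3 - <<'E'
from h import *
tilt();go(.5295,-.4145,.29,np.radians(-1.6));o=get_obs()["eef_pos"]
d=o-np.array([.5311,-.4145,.125]);print(d)
go(.662,-.052+d[1],.29,np.radians(3.7))
E
```

```text
tool z xy (mrad, world): [ 62.9 -36.7]
row [  -0.9    6.2 -116.1] spin 0.001 | eef [ 0.5307 -0.4177  0.1738] jawyaw -1.6 j6 -0.76 w 0.314 t 42.4 F [-2.6  0.  12.2]
[-0.00041084 -0.0031585   0.04877369]
row [ 361.9  128.5 -120.9] spin -0.092 | eef [ 0.5307 -0.4177  0.1738] jawyaw -1.6 j6 -0.76 w 0.314 t 42.4 F [-2.6  0.  12.2]
```

>>> {"op": "play_rows", "data": {
  "commands": [
    [0,2,-30,0,1],
    [-1,4,-75,0,1],
    [-1,6,-120,0,1],
    [-1,6,-122,0,1],
    [361,128,-122,-0.092,1],
    [361,128,-122,-0.092,1],
    [361,128,-122,-0.092,1],
    [361,128,-122,-0.092,1],
    [361,128,-122,-0.092,1],
    [361,128,-122,-0.092,1],
    [361,128,-122,-0.092,1],
    [361,128,-122,-0.092,1]
  ]
}}

```text
t: 43.6
eef_pos: [0.662, -0.0527, 0.2914]
eef_rot: [0.683, 0.73, 0.009, 0.036]
contact_force: [0.4, -1.0, 0.4]
gripper_width: 0.313
```

```bash
python3 - <<'E'
from h import *
tilt();go(.662,-.055,.29,np.radians(3.7));go(.661,-.055,.174,np.radians(3.7))
im=snapshot("scene"); cv2.imwrite("pics/s21.png",cv2.resize(im[150:330,215:365],None,fx=4,fy=4,interpolation=cv2.INTER_CUBIC))
E
```

```text
tool z xy (mrad, world): [ 63.7 -36. ]
row [-2.2 -0.2  1.5] spin 0.003 | eef [ 0.662  -0.0527  0.2914] jawyaw 3.8 j6 -0.25 w 0.313 t 43.6 F [ 0.4 -1.   0.4]
row [  2.5  -8.3 117.1] spin 0.003 | eef [ 0.662  -0.0527  0.2914] jawyaw 3.8 j6 -0.25 w 0.313 t 43.6 F [ 0.4 -1.   0.4]
```

View pics/s21.png

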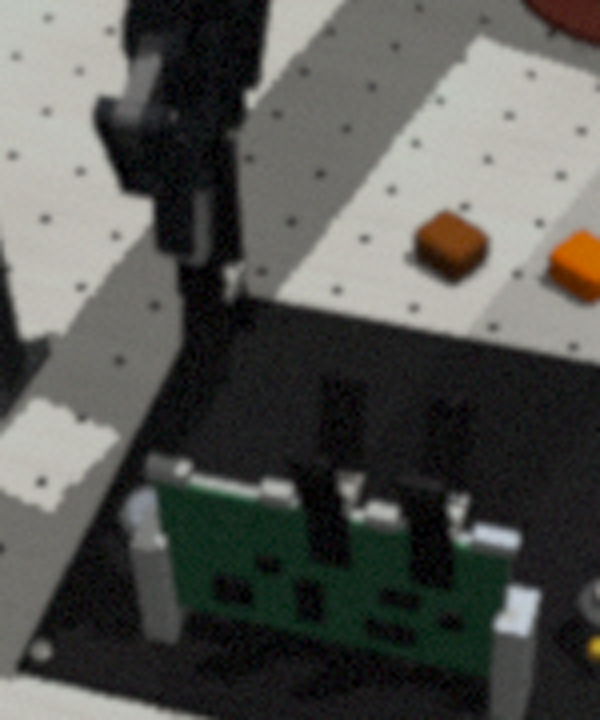

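>>> {"op": "play_rows", "data": {
  "commands": [
    [-1.5,-2,30,0.003,1],
    [-0.5,-4,55,0.003,1],
    [0,-5,75,0.003,1],
    [1,-7,95,0.003,1],
    [1.5,-8,107,0.003,1],
    [1.5,-9,114,0.003,1],
    [1.5,-10,119,0.003,1],
    [1.5,-11,123,0.003,1],
    [1.5,-11,127,0.003,1],
    [1.5,-11,127,0.003,1]
  ]
}}

```text
t: 44.65
eef_pos: [0.6626, -0.0529, 0.1735]
eef_rot: [0.683, 0.73, 0.012, 0.038]
contact_force: [-10.4, 1.8, 24.8]
gripper_width: 0.318
```

```bash
python3 - <<'E'
from h import *
tilt();go(.662,-.055,.174,np.radians(3.7))
im=snapshot("scene"); a=cv2.resize(im[230:310,245:345],None,fx=7,fy=7,interpolation=cv2.INTER_CUBIC); cv2.imwrite("pics/s22.png",np.clip(a.astype(float)*2,0,255).astype(np.uint8))
E
```

```text
tool z xy (mrad, world): [ 72.2 -34.1]
row [-2.1 -0.7 -0.5] spin 0.003 | eef [ 0.6626 -0.0529  0.1735] jawyaw 3.9 j6 -0.24 w 0.318 t 44.65 F [-10.4   1.8  24.8]
```

View pics/s22.png

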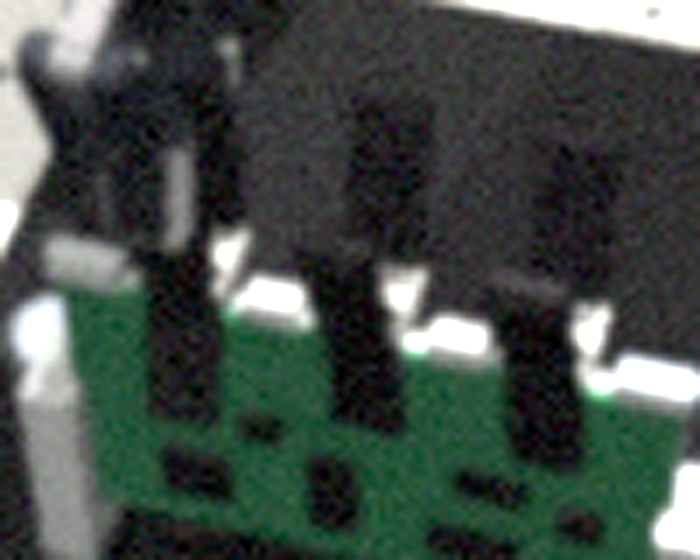

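>>> {"op": "play_rows", "data": {
  "commands": [
    [0,-1,8,0,0.65],
    [0,-1,8,0,0.55],
    [0,-1,8,0,0.45],
    [0,-1,8,0,0.35],
    [0,-1,8,0,0.2],
    [0,-1,8,0,0],
    [0,-1,3,0,0],
    [0,1,-30,0,0],
    [0,3,-70,0,0],
    [0,5,-110,0,0],
    [0,6,-130,0,0],
    [0,6,-130,0,0]
  ]
}}

```text
t: 45.9
eef_pos: [0.6608, -0.0482, 0.3091]
eef_rot: [0.683, 0.729, 0.014, 0.042]
contact_force: [0.3, 0.3, 0.1]
gripper_width: 1.002
```

```bash
python3 - <<'E'
from h import *
tilt();go(.35,-.35,.32)
im=snapshot("scene"); a=cv2.resize(im[230:310,245:345],None,fx=7,fy=7,interpolation=cv2.INTER_CUBIC); cv2.imwrite("pics/s23.png",np.clip(a.astype(float)*2,0,255).astype(np.uint8))
E
```

```text
tool z xy (mrad, world): [ 80.4 -35.6]
row [-281.2 -328.7  -25.1] spin 0 | eef [ 0.6608 -0.0482  0.3091] jawyaw 3.9 j6 -0.24 w 1.002 t 45.9 F [0.3 0.3 0.1]
```

View pics/s23.png

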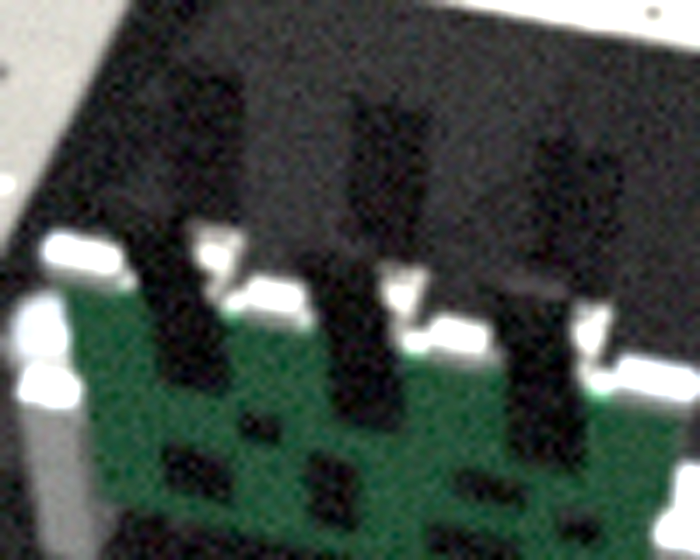

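>>> {"op": "play_rows", "data": {
  "commands": [
    [-281,-329,-25,0,0],
    [-281,-329,-25,0,0],
    [-281,-329,-25,0,0],
    [-281,-329,-25,0,0],
    [-281,-329,-25,0,0],
    [-281,-329,-25,0,0],
    [-281,-329,-25,0,0],
    [-281,-329,-25,0,0],
    [-281,-329,-25,0,0],
    [-281,-329,-25,0,0]
  ]
}}

```text
t: 46.95
eef_pos: [0.3458, -0.3514, 0.3152]
eef_rot: [0.685, 0.728, 0.013, 0.038]
contact_force: [-0.9, 0.8, -0.6]
gripper_width: 1.003
```

```bash
python3 - <<'E'
from h import *
im=snapshot("scene"); cv2.imwrite("pics/s24.png",im)
t=snapshot("top"); cv2.imwrite("pics/t24.png",cv2.resize(t[160:310,120:370],None,fx=3,fy=3,interpolation=cv2.INTER_CUBIC))
cv2.imwrite("pics/t24b.png",cv2.resize(t[165:225,250:350],None,fx=7,fy=7,interpolation=cv2.INTER_CUBIC))
f=lambda p:np.round((proj("scene",p)-[245,230]+.5)*7,1)
for y,x in ((.051,.6594),(.0025,.6622),(-.052,.6653)): print("tip",f((x+.0086,y,.095)),"handle",f((x+.026,y,.188)),"core",f((x,y+.01,.128)))
E
```

```text
tip [545.8 475.6] handle [527.2 292.9] core [595.1 382.2]
tip [369.7 435.1] handle [333.3 250.6] core [413.9 341.8]
tip [176.5 390.5] handle [121.2 204.1] core [215.5 297.3]
```

View pics/s24.png

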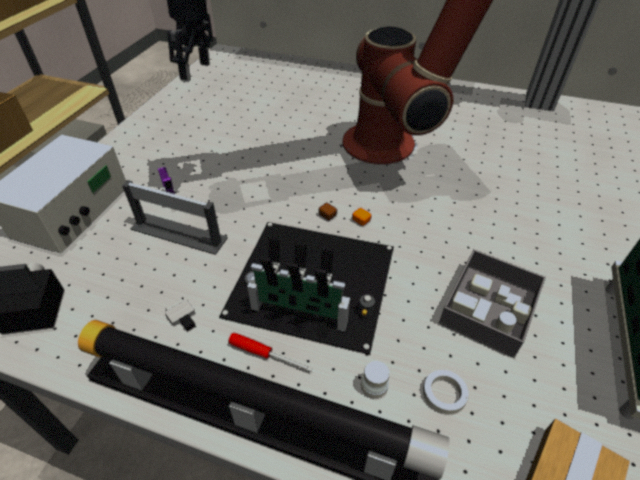

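View pics/t24.png

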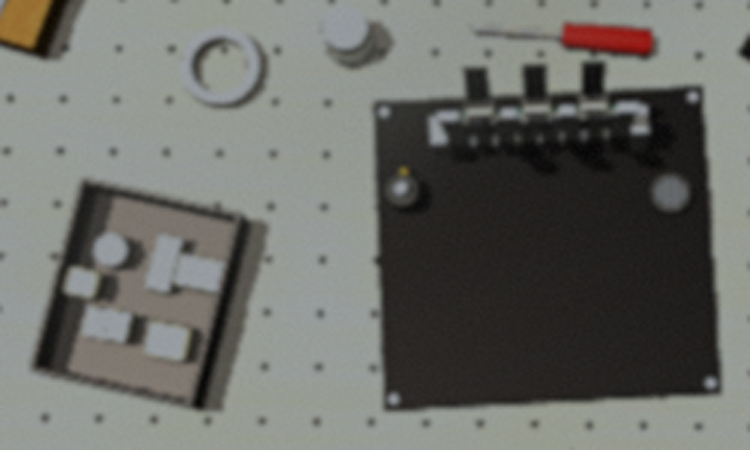

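View pics/t24b.png

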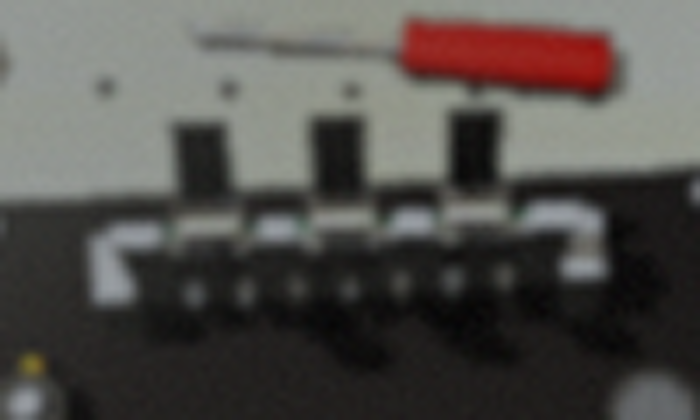

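```bash
python3 - <<'E'
from h import *
s=snapshot("scene"); t=snapshot("top")
a=cv2.resize(s[245:360,430:550],None,fx=5,fy=5,interpolation=cv2.INTER_CUBIC)
cv2.imwrite("pics/tr1.png",a)
cv2.imwrite("pics/tr2.png",cv2.resize(t[215:300,125:212],None,fx=6,fy=6,interpolation=cv2.INTER_CUBIC))
E
```

```text
(no output)
```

View pics/tr1.png

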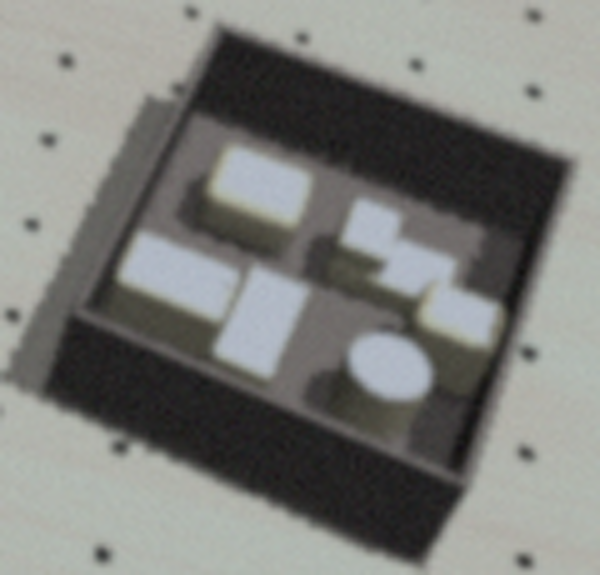

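View pics/tr2.png

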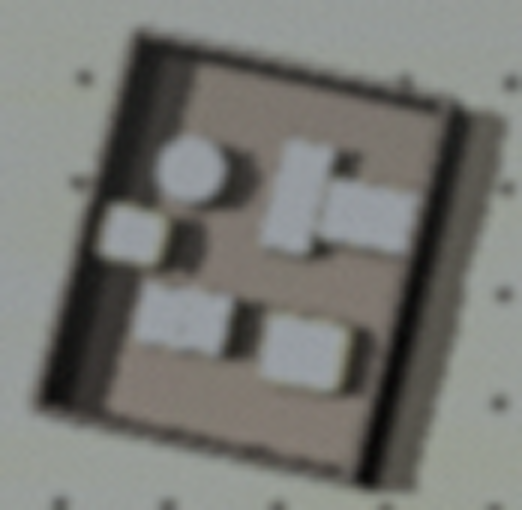

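```bash
python3 - <<'E'
from h import *
s=np.mean([snapshot("scene").astype(float) for _ in range(6)],0)
cv2.imwrite("pics/avg.png",s)
a=cv2.resize(s[230:310,250:345],None,fx=8,fy=7.4,interpolation=cv2.INTER_CUBIC)
a=np.clip(a*1.8,0,255).astype(np.uint8)
f=lambda p:(proj("scene",p)-[250,230]+.5)*[8,7.4]
u=np.array([-.064,.998,0]); n=np.array([.998,.064,0])
c=np.array([.6624,-.0014,0])
for y in (-.068,-.032,-.018,.018,.032,.068):
  for z in (.125,):
    for x in (-.004,.004):
      q=f(c+u*y+n*x+[0,0,z]); cv2.drawMarker(a,tuple(int(v) for v in q),(0,0,255),cv2.MARKER_CROSS,9,1)
for y in (-.052,.0035,.052):
  for dy in(-.01,.01):
    for x,z in((.0085,.095),(.0265,.188),(-.0265,.188)):
      q=f(c+u*(y+dy)+n*x+[0,0,z]); cv2.drawMarker(a,tuple(int(v) for v in q),(0,255,255),cv2.MARKER_CROSS,9,1)
cv2.imwrite("pics/ov.png",a)
s=cv2.imread("pics/s7f.png").astype(float)
a=np.clip(cv2.resize(s[145:220,125:215],None,fx=8,fy=8,interpolation=cv2.INTER_CUBIC)*1.2,0,255).astype(np.uint8)
f=lambda p:(proj("scene",p)-[125,145]+.5)*8
u=np.array([.028,1,0]); n=np.array([1,-.028,0]);c=np.array([.5327,-.358,0])
for y in (-.1,.1,-.028,.028):
  for x in (-.004,.004):
    q=f(c+u*y+n*x+[0,0,.125]); cv2.drawMarker(a,tuple(int(v) for v in q),(0,0,255),cv2.MARKER_CROSS,9,1)
for y in (-.057,0,.056):
  for dy in(-.01,.01):
    for x,z in((.0085,.095),(.0265,.188),(-.0265,.188)):
      q=f(c+u*(y+dy)+n*x+[0,0,z]); cv2.drawMarker(a,tuple(int(v) for v in q),(0,180,255),cv2.MARKER_CROSS,9,1)
cv2.imwrite("pics/ov2.png",a)
E
```

```text
[ WARN:0@7.166] global loadsave.cpp:1063 imwrite_ Unsupported depth image for selected encoder is fallbacked to CV_8U.
```

View pics/ov.png

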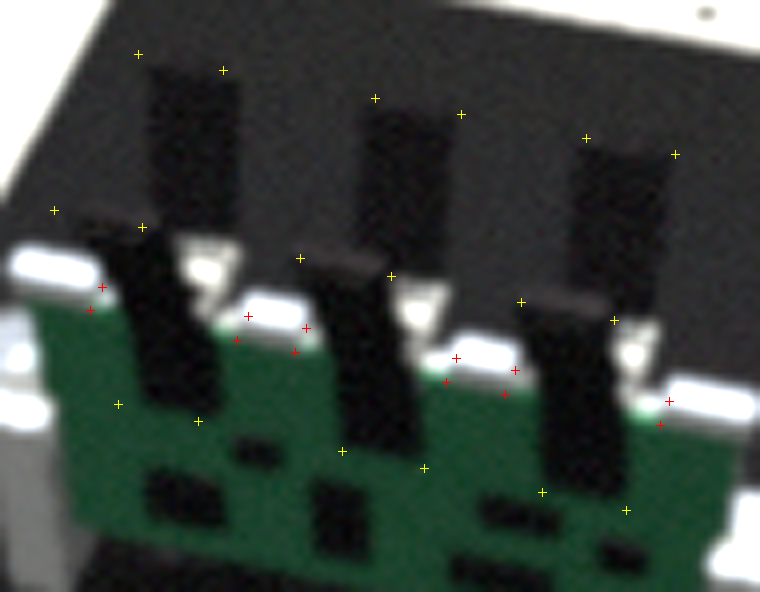

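View pics/ov2.png

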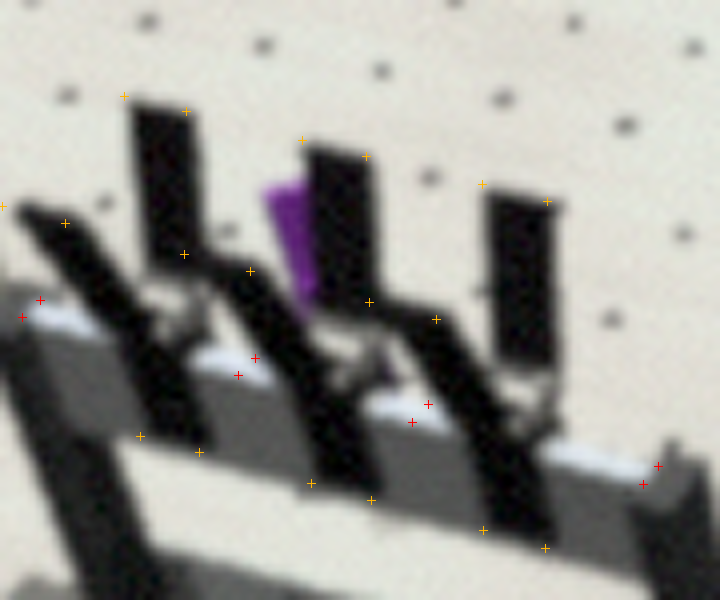

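```bash
python3 -c "
from station import *
print(get_obs()['t']); print(hand_in())"
```

```text
47.45
the job is handed in; nothing more can be done
None
```

The board is ready and I handed the job in at 47 s of the 210 s allowed. All six white offcuts are in the scrap tray, and the three clips sit one to a notch on the board's top edge. I moved the offcuts first and left the clips on the bar until the plate was clear.

**Seating:** The first clip sat about 4 mm high after its first release. I gripped it again, pushed it down with about 27 N and let go while still pressing. The other two were pushed with about 25–28 N, at the height where I had gripped them on the bar, and released the same way.

**Last checks, arm clear of everything:**
- **Offcuts:** all six lie on the tray floor inside the walls, and the base plate is clear of them.
- **Clips:** all three stand inside their notches at matching heights, looking square to the board.
- **Other parts:** those I could see in the last pictures, including the purple clip and the orange and brown blocks, look unmoved.

**What was less certain:** the camera check of seating depth is only good to about 1–2 mm. It also disagreed with itself slightly: jaw tips looked a little high and rear handles a little low, averaging out to about 1 mm from the parked clips. The tool drifted to a tilt of about 5° by the end, which showed no visible effect on how the clips sit.

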